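# Clamp the glued block in the crank clamp

### The job

Stand the freshly glued two-tone block on the bed of the blue crank clamp, centred between the jaws with its two timber halves facing the jaws, and let go of it. Then grip the red sleeve of the crank and, holding it all the way round, wind clockwise until you feel the jaws take up firmly on the block: clearly stiffer, but without crushing it, and without straining the sleeve's rubber-seated pin sideways. Let go and leave it clamped, and leave the other things on the bench alone.

Things in the scene. Friction and masses are not known exactly. Their poses are not given: they have to be found in the camera images.
- block: Upright block, a pale and a brown timber half with a yellow glue seam between: 56 mm along x, 40 mm along y (across the seam), 70 mm tall, 0.11 kg. Origin at the centre of its underside, z up. Its broad faces look along its +y and -y and must face the jaws, either way round. Grip it across its x (56 mm), grasp point about 20 mm below its top, so the fingers clear the jaws.
- clamp: Blue bench clamp, fixed. Origin on the table under the jaw opening, z up. Jaws close along its y: orange moving face at -y (front at y = -35 mm at crank 0), blue fixed fence at +y, bolted with its face anywhere from y = 21 to 28 mm. Bed 100 mm wide (x), y = -250 to 110 mm, top 20 mm up. Jaws 60 mm wide (x), tops 51 mm up; fence foot 90 x 8 mm. Crank housing round y = -170 mm, 62 mm high.
- jaw_face: Orange moving jaw face, 60 x 8 x 30 mm, on springs (40 N per mm, 6 mm travel). Origin: middle of the lower edge of its front (+y side, towards the block), on the bed. The opening from it to the fence is 51 to 63 mm at the start. The block is held well with 40 to 110 N, aim for 75 N; 140 N crushes it.
- crank (a joint): Turn of the crank, rad, clockwise from above; starts at 0 to 1.4. A turn moves the jaw 20 mm to the fence. Self-locking. Running free takes 7 to 8 N along the circle at the sleeve (2 to 7 N stay after a stop, less after quick or long steps: compare equal slow steps); each 10 N of clamping adds 0.58 N (4.3 N at 75 N). Once on the block each further rad adds about 120 N of clamping.
- sleeve: Red upright grip sleeve, 25 mm diameter, 66 mm long, spins freely on the crank's pin. Origin at its middle, on the pin axis, 115 mm over the table, 55 mm from the spindle axis (unloaded). Below it the steel arm (top 80 mm over the table), above it a small cap (top 154 mm). Wrist need not turn. While it turns, fingers must touch it and the grasp point stay within 15 mm of its axis.
- bearing (a point): Point on the crank's spindle axis, fixed to the clamp at x = 0, y = -170 mm in its frame, 72 mm over the table: the centre of the circle that the sleeve's axis describes.
- mallet: Bystander: grey mallet with white faces and black handle, lying down, 255 mm long. Leave alone.
- knife: Bystander: closed yellow and black utility knife, 170 mm. Leave alone.
- spring_clamp: Bystander: small red spring clamp lying flat, 125 mm. Leave alone.
- glue_jar: Bystander: amber jar with black lid, 60 mm diameter, 55 mm tall. Leave alone.
- cork_block: Bystander: cork block 50 x 35 x 30 mm. Leave alone.
- awl: Bystander: awl lying down, 150 mm. Leave alone.
- pin_seat (a point): Point on the crank arm where the sleeve's middle rests when unloaded (55 mm from the spindle axis, 115 mm over the table). The sleeve's pin sits in rubber and yields sideways 1 mm for each 5 N of horizontal load in any direction, the turning force included; more than 5 mm (25 N) strains it.
Mind the look-alikes: they are no part of the job. Leave any pink or turquoise look-alike of the block alone.

How it is judged:
On the way, in this order (a step that is already met when the one before it is completed fails the run):
1. the block stands upright on the clamp's bed, centred between the jaws (within 15 mm along them) with its halves facing them (within 0.25 rad), let go of, not yet clamped (x of block in the frame of clamp between -0.015 and 0.015 m and y of block in the frame of clamp between -0.025 and 0.025 m and z of block in the frame of clamp between 0.016 and 0.024 m and angle between the y axis of block and the y axis of clamp, either way round below 0.25 rad and angle between block's own z axis and vertical below 0.08 rad and contact force between the fingers and block below 0.1 N and contact force between jaw_face and block below 10 N), for 0.2 s.
2. the crank is wound until the jaws press the block with more than 40 N, the sleeve still held (contact force between jaw_face and block above 40 N and contact force between the fingers and sleeve above 0.5 N and horizontal distance between the grasp point and sleeve below 0.015 m), for 0.2 s.
At the end, for the whole second after the job is handed in: The block stands upright (within 0.06 rad) on the clamp's bed, square to the jaws (0.06 rad) and centred along them (17 mm), held between the jaws with 40 to 110 N on the orange face; crank and block at rest and released (contact force between jaw_face and block between 40 and 110 N and x of block in the frame of clamp between -0.017 and 0.017 m and z of block in the frame of clamp between 0.016 and 0.026 m and angle between the y axis of block and the y axis of clamp, either way round below 0.06 rad and angle between block's own z axis and vertical below 0.06 rad and linear speed of block below 0.01 m/s and velocity of joint crank between -0.05 and 0.05 rad/s); the robot touches nothing.
It fails at once if the crank turns (faster than 0.4 rad/s) without its sleeve being held: fingers touching it and the grasp point within 15 mm of its axis ((velocity of joint crank above 0.4 rad/s or velocity of joint crank below -0.4 rad/s) and (contact force between the fingers and sleeve below 0.2 N or horizontal distance between the grasp point and sleeve above 0.015 m)).
It fails at once if the sleeve's pin is strained: the sleeve is pushed more than 5 mm (25 N) sideways from its seat (horizontal distance between sleeve and pin_seat above 0.005 m).
It fails at once if the block is crushed: more than 140 N from the jaw (contact force between jaw_face and block above 140 N).
It fails at once if a bystander is moved more than 30 mm (distance of any of mallet, knife, spring_clamp, glue_jar, cork_block, awl from where it was at the start of the episode above 0.03 m).
It also fails if it takes over 72 s, if anything falls off the work surface, if the arm or the gripper's body presses on something with over 40 N, if the wrist force passes 120 N, or if a joint passes its speed limit or range.

### The arm

A 6-joint arm with a two-finger parallel gripper is mounted at the origin on the work surface. World frame = base frame: x ahead of the robot, y to its left, z up, the work surface at z = 0. Lengths are in m, angles in rad, forces in N, time in s.
With the tool pointing down it reaches from about 0.425 to 0.95 m from the base axis. Payload 3.5 kg.
Tool frame: the origin (TCP) lies at the very end of the fingers, on their centre line; the grasp point (between the pads) lies 19 mm behind it; y points along the fingers, z is the direction in which the jaws open and shut, and the axes are right-handed (so a half turn about y gives the same grasp; the last joint's range is limited). The gripper opens to 85 mm and grips with 20 to 120 N. Pads are 22 mm wide; open, the fingers measure 114 mm over their backs; the gripper's body (76 mm by 85 mm) begins 54 mm behind the grasp point. The pads swing forward as they close: fully open they stand 13 mm farther back than shut.
Start: joints at [-1.329, 0.286, 1.577, -0, 1.279, -0.15], TCP at [0.258, -0.624, 0.21] pointing down, gripper open.
Joint ranges: [-2.77, 2.77], [-0.9, 2.22], [0.21, 2.48], [-1.53, 4.67], [0.24, 2.81], [-2.84, 2.84]. Speed limits (rad/s): [2.79, 2.79, 3.14, 3.14, 3.14, 3.14].

### API

Orientations are given as a unit quaternion [x, y, z, w].
In Python, from plant import ctrl, cams gives the robot as it stands.
- The arm moves only by the tool play_rows, never from a script. Its argument "steps" is a list of rows, each an object of numbers: "claw": the finger opening in cm, from 0 to 8.54; "tx", "ty", "tz": the shift along the tool's x, y, z in cm; "ax", "ay", "az": the turn, a rotation vector about the tool's x, y, z in degrees. A call has 1 to 12 rows; each row is the pose to reach, as a shift and turn from the pose commanded when the call began, along the tool's axes at that moment; what a row does not reach only later rows make up. A row lasts 1/12 s, in which the tool goes at most 41.7 mm and 7.16 degrees, less where a joint would pass 70% of its speed; a pose out of reach is approached as far as the arm can. A call with a gripper value outside its range is refused whole. The fingers move at their own pace and stop on an object; "grip_force" is the grip in N (left out, the last holds). Time passes only in rows, so rows that repeat a pose let the fingers close. It gives the time, the measured TCP pose, the force and the opening at its end, in the units of the state.
- ctrl.get_state(): the state, without advancing time (a new reading comes with each control period).
- cams.read_camera(name): name is "side" or "top"; returns (picture, depth): 420x560x3 uint8, blue, green, red; 420x560 float32, m along the optical axis (not along the pixel's ray), 0 where there is no reading.
- cams.camera_model(name): a dict with "intrinsics" (3x3 intrinsics, pixels), "rvec" (rotation vector, rad) and "tvec" (3), from world to camera coordinates, as OpenCV has them. Camera axes: x right, y down, z forward; pixel columns grow to the right and rows downward; lengths in m; the calibration is good to about 2 mm. A picture is of the moment at which its call begins. camera_model takes no time and is no camera call.
- ctrl.sign_off(): hands the job in, once; it reports no verdict.
The state is a dict: "time": time; "qpos": joint angles; "dq": joint speeds; "joint_efforts": joint torques, N m; "eef_pos": TCP position; "tcp_rot": TCP orientation; "contact_force": force on the tool from outside, world axes, zero at the start; "wrist_torque": the same for the moment, N m; "opening": opening from 0.0 (shut) to 1.0 (fully open).
Only numpy, scipy, OpenCV 4.12 (cv2) and the standard library are available. Lean on these libraries where they do the work, as an engineer would, in place of code of your own. Each camera call takes 0.05 s, during which the arm holds its last target.

## Working session

There is one attempt and no reset: what is moved stays moved. The work goes in short steps, Python scripts to look and compute and a tool call to move; the robot and the scene stay as the last step left them, time stands still between calls to the robot, and variables do not carry over. Pictures are saved under pics/ and viewed, and the job is handed in when it is done.

Besides the shell and the picture viewer there is one more tool, called after ">>>" as name([rows], argument=value, ...), one row to a line, values as JSON. play_rows: Moves the arm, as the interface text tells. Its arguments: {"type":"object","properties":{"steps":{"type":"array","items":{"type":"object","properties":{"claw":{"type":"number"},"tx":{"type":"number"},"ty":{"type":"number"},"tz":{"type":"number"},"ax":{"type":"number"},"ay":{"type":"number"},"az":{"type":"number"}}}},"grip_force":{"type":"number"}},"required":["steps"]}

```bash
ls; mkdir -p pics
cat > h.py <<'E'
import numpy as np, cv2
from plant import ctrl, cams
def grab(n):
    im,d=cams.read_camera(n); m=cams.camera_model(n)
    np.savez('last_%s.npz'%n,im=im,d=d,K=m['intrinsics'],r=m['rvec'],t=m['tvec']); return im,d
def load(n):
    z=np.load('last_%s.npz'%n); return z['im'],z['d'],np.array(z['K']),cv2.Rodrigues(np.array(z['r'],float))[0],np.array(z['t'],float).ravel()
def world(n):
    im,d,K,R,t=load(n); v,u=np.indices(d.shape)
    c=np.stack([(u-K[0,2])/K[0,0]*d,(v-K[1,2])/K[1,1]*d,d],-1)
    return im,(c-t)@R, d
def proj(n,p):
    im,d,K,R,t=load(n); c=R@np.array(p)+t; return (K@c)[:2]/c[2]
E
python3 - <<'E'
from h import *
for n in('top','side'):
    im,d=grab(n); cv2.imwrite('pics/%s0.png'%n,im)
    m=cams.camera_model(n); print(n,m)
print(ctrl.get_state())
E
```

```text
pics
top {'intrinsics': array([[509.46802223,   0.        , 270.53818882],
       [  0.        , 509.46802223, 215.63898053],
       [  0.        ,   0.        ,   1.        ]]), 'rvec': array([ 2.20259888, -2.15809887,  0.09365928]), 'tvec': array([-0.02406265,  0.53456369,  1.29793867])}
side {'intrinsics': array([[436.27435149,   0.        , 280.52599622],
       [  0.        , 436.27435149, 206.18655789],
       [  0.        ,   0.        ,   1.        ]]), 'rvec': array([ 0.92726315, -2.56558481,  1.01407823]), 'tvec': array([0.38651505, 0.3185007 , 0.90136842])}
{'time': 0.1, 'qpos': array([-1.32900394e+00,  2.87080962e-01,  1.57804906e+00,  1.53547982e-05,
        1.27861644e+00, -1.50004071e-01]), 'dq': array([ 1.98153350e-03, -2.08799311e-03, -3.03439435e-03, -1.00935625e-03,
        9.55960184e-04,  5.59835245e-05]), 'joint_efforts': array([ 6.26044566e-04, -4.07291615e+01, -2.93699849e+01, -1.36598774e-04,
        3.40009785e-03, -8.77893598e-07]), 'eef_pos': array([ 0.25761969, -0.62320255,  0.20917297]), 'tcp_rot': array([-0.13766481,  0.69434294, -0.69282109,  0.13760532]), 'contact_force': array([ 0.47661113, -0.39480739,  0.33504253]), 'wrist_torque': array([0.01118732, 0.01642125, 0.003355  ]), 'opening': 1.0003286832180167}
```

View pics/top0.png

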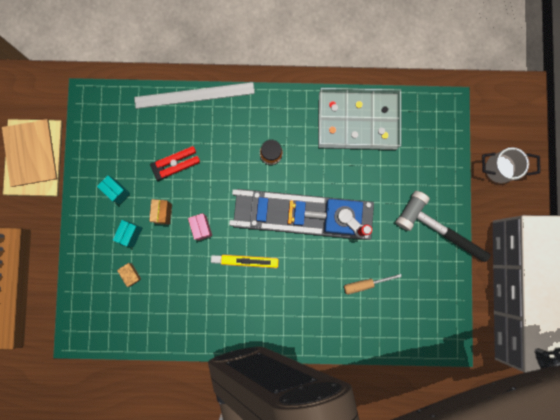

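View pics/side0.png

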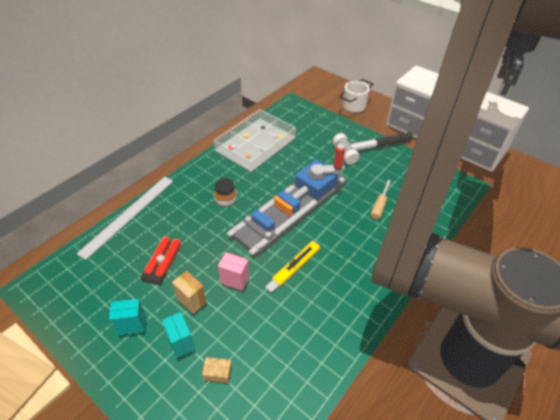

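Candidates in the top view are (159,211) brown/tan, (199,227) pink, (111,188) and (125,234) turquoise, and (128,275) small cork. The tan/brown one at (159,211) fits the block, so I'll confirm it in a crop and measure.

Run:
```python
from h import *
im=load('top')[0]; a=cv2.resize(im[180:260,90:220],None,fx=5,fy=5,interpolation=cv2.INTER_CUBIC)
cv2.imwrite('pics/c1.png',a)
cv2.imwrite('pics/c2.png',cv2.resize(im[175:250,220:385],None,fx=4.8,fy=4.8,interpolation=cv2.INTER_CUBIC))
im=load('side')[0]; cv2.imwrite('pics/c3.png',cv2.resize(im[130:320,165:365],None,fx=3,fy=3,interpolation=cv2.INTER_CUBIC))
```

```text
(no output)
```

View pics/c1.png

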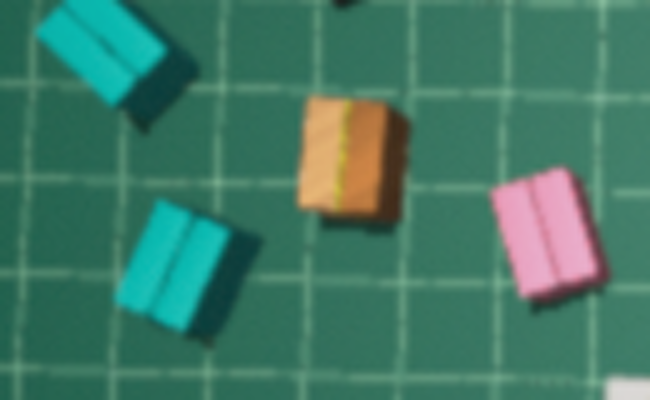

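View pics/c2.png

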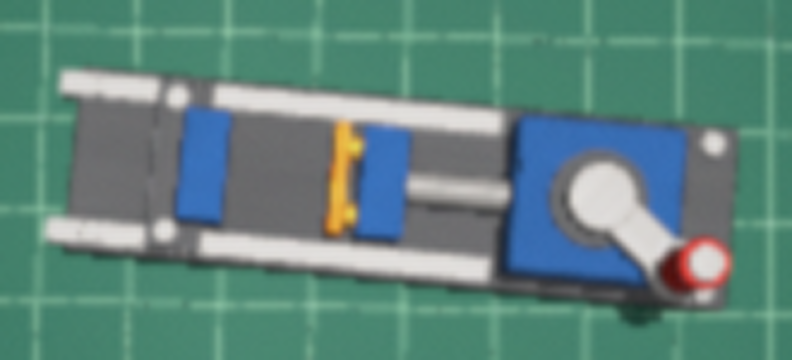

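View pics/c3.png

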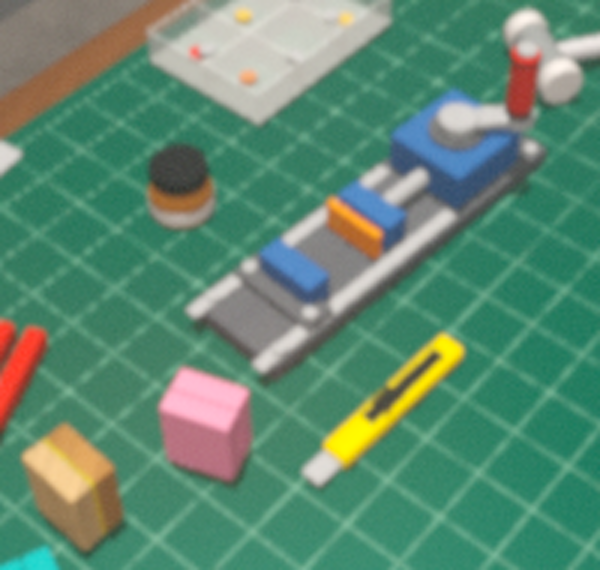

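The crops confirm it: the two-tone block with the yellow seam is at top (159,211). The clamp's fence is at (262,208), the orange face at (291,212), the housing at (346,216) and the sleeve at (366,231). Now I'll measure them with depth.

Run:
```python
from h import *
im,W,d=world('top'); hsv=cv2.cvtColor(im,cv2.COLOR_BGR2HSV)
def box(m,name):
    p=W[m]; 
    if len(p)<5: print(name,len(p));return
    r=cv2.minAreaRect((p[:,:2]*1000).astype(np.float32)); print(name,len(p),'mean',p.mean(0).round(4),'z',np.percentile(p[:,2],[5,50,95]).round(4),'rect',np.round(r[0],1),np.round(r[1],1),round(r[2],1))
u=np.indices(d.shape)
def win(u0,u1,v0,v1):
    m=np.zeros(d.shape,bool); m[v0:v1,u0:u1]=True; return m
Z=W[...,2]
box(win(140,180,190,235)&(Z>.06)&(Z<.08),'block top')
box(win(180,215,205,245)&(Z>.06),'pink top')
box(win(220,385,175,250)&(Z>.056)&(Z<.066)&(hsv[...,0]>95)&(hsv[...,0]<125)&(hsv[...,1]>90),'housing')
box(win(225,320,175,250)&(Z>.045)&(Z<.056)&(hsv[...,0]>95)&(hsv[...,0]<125)&(hsv[...,1]>90)&(u[1]<275),'fence')
box(win(275,320,175,250)&(Z>.045)&(Z<.056)&(hsv[...,0]>95)&(hsv[...,0]<125)&(hsv[...,1]>90),'jawbody')
box(win(275,320,175,250)&(Z>.04)&(Z<.056)&(hsv[...,0]>8)&(hsv[...,0]<28)&(hsv[...,1]>120),'orange')
box(win(220,385,175,250)&(Z>.012),'clamp')
box(win(345,385,215,250)&(Z>.135),'cap')
box(win(325,365,200,235)&(Z>.07)&(Z<.13),'hub')
for n in [(0,0,0)]: pass
print(np.round(Z[150:300:20,100:400:40],3))
```

```text
block top 372 mean [0.5383 0.2677 0.0691] z [0.0648 0.069  0.0737] rect [538.5 268.4] [40.7 56. ] 86.6
pink top 375 mean [0.5002 0.1623 0.0962] z [0.0645 0.0695 0.0744] rect [459.6 100. ] [222.6  62.3] 57.2
housing 681 mean [ 0.5376 -0.1908  0.0611] z [0.0573 0.0612 0.0648] rect [ 537.2 -159.6] [165.8  84.3] 85.9
fence 210 mean [0.5497 0.0092 0.0499] z [0.0461 0.0497 0.0539] rect [550.1   9.3] [24.5 59.5] 85.5
jawbody 209 mean [ 0.5424 -0.0864  0.0499] z [0.0462 0.0496 0.0538] rect [542.2 -86.4] [24.7 58.7] 85.6
orange 80 mean [ 0.543  -0.0634  0.0487] z [0.0414 0.049  0.0536] rect [542.9 -65.1] [13.4 56.7] 86.9
clamp 5357 mean [ 0.5392 -0.0938  0.0492] z [0.016  0.0236 0.081 ] rect [506.4 -90.9] [370.  173.2] 85.7
cap 104 mean [ 0.4927 -0.2235  0.2183] z [0.1431 0.1502 1.1607] rect [ 468.8 -128.7] [ 24.3 250.7] 14.5
hub 312 mean [ 0.5226 -0.2086  0.0819] z [0.0743 0.0798 0.1035] rect [ 525.9 -210.4] [79.7 42.4] 53.3
[[-0.003 -0.001  0.     0.005  0.023 -0.003 -0.002 -0.002]
 [ 0.    -0.003  0.011  0.003 -0.002  0.005  0.001  0.   ]
 [ 0.004  0.    -0.     0.002  0.006  0.     0.001  0.006]
 [-0.001  0.001  0.004 -0.006  0.052  0.047  0.066 -0.003]
 [ 0.001  0.013  0.008  0.002 -0.005  0.021  0.058 -0.   ]
 [ 0.001 -0.002  0.002  0.002  0.005 -0.    -0.002 -0.007]
 [-0.004 -0.001 -0.002  0.007  0.001 -0.002  0.     0.   ]
 [-0.    -0.004  0.001  0.004  0.    -0.001 -0.004  0.   ]]
```

```bash
cat >> h.py <<'E'
def rect(n,o,yaw,z,xr,yr,s):  # rectified view: cols = along local y (decreasing right), rows = local x (up)
    im,d,K,R,t=load(n)
    ys=np.arange(yr[1],yr[0],-s); xs=np.arange(xr[1],xr[0],-s)
    Y,X=np.meshgrid(ys,xs); c,sn=np.cos(yaw),np.sin(yaw)
    P=np.stack([o[0]+c*X-sn*Y,o[1]+sn*X+c*Y,np.full_like(X,z)],-1)@R.T+t
    uv=P@K.T; uv=(uv[...,:2]/uv[...,2:]).astype(np.float32)
    return cv2.remap(im,uv[...,0],uv[...,1],cv2.INTER_CUBIC)
E
python3 - <<'E'
from h import *
yaw=-0.0765; o=(0.5475,-0.0275)  # guess
for z,nm in((.051,'j'),(.02,'b'),(.08,'h'),(.154,'c')):
    r=rect('top',o,yaw,z,(-.08,.08),(-.27,.13),.001)
    r=cv2.resize(r,None,fx=2,fy=2)
    for y in range(-250,130,20):
        cv2.line(r,(int((130-y)*2),0),(int((130-y)*2),6 if y%100 else 20),(255,255,255),1)
    for x in range(-80,81,20): cv2.line(r,(0,(80-x)*2),(6 if x else 20,(80-x)*2),(255,255,255),1)
    cv2.imwrite('pics/r_%s.png'%nm,r)
a=cv2.imread('pics/r_j.png');b=cv2.imread('pics/r_h.png');cv2.imwrite('pics/r1.png',np.vstack([a,b])[:600])
# profile at z=.051
r=rect('top',o,yaw,.051,(-.02,.02),(-.1,.06),.001).mean(0)
for i in range(0,160,2): print(60-i,r[i].astype(int),end='; ')
print()
r=rect('top',o,yaw,.02,(-.01,.01),(-.27,.13),.001).mean(0)
for i in list(range(0,45,2))+list(range(370,400,2)): print(130-i,r[i].astype(int),end='; ')
print()
r=rect('top',o,yaw,.02,(-.07,.07),(.04,.1),.001).mean(1)
for i in range(0,140,2): print(70-i,r[i].astype(int),end='; ')
E
```

```text
60 [112 110 111]; 58 [112 110 110]; 56 [112 111 111]; 54 [112 110 111]; 52 [110 105 104]; 50 [118  94  83]; 48 [148  96  63]; 46 [174 106  56]; 44 [182 110  56]; 42 [184 111  57]; 40 [184 112  56]; 38 [185 112  57]; 36 [185 112  57]; 34 [186 113  57]; 32 [186 112  57]; 30 [186 112  57]; 28 [182 110  58]; 26 [160 102  63]; 24 [126  96  80]; 22 [109 101  98]; 20 [106 104 104]; 18 [107 105 106]; 16 [107 105 105]; 14 [107 105 105]; 12 [107 105 106]; 10 [107 106 106]; 8 [107 105 105]; 6 [107 105 105]; 4 [107 106 105]; 2 [107 106 106]; 0 [107 106 106]; -2 [108 106 106]; -4 [108 106 106]; -6 [107 105 105]; -8 [108 106 106]; -10 [108 106 106]; -12 [108 106 106]; -14 [108 106 106]; -16 [108 106 106]; -18 [108 106 106]; -20 [108 106 106]; -22 [108 106 106]; -24 [108 107 106]; -26 [107 105 105]; -28 [100 100 104]; -30 [ 78 102 127]; -32 [ 62 133 182]; -34 [ 63 170 226]; -36 [ 67 179 232]; -38 [ 69 169 221]; -40 [ 77 148 188]; -42 [ 84 133 156]; -44 [ 86 116 129]; -46 [107  99  95]; -48 [152 101  68]; -50 [180 109  57]; -52 [186 112  56]; -54 [186 113  57]; -56 [186 113  57]; -58 [186 113  58]; 
[... 1690 characters left out ...]
119 106  97]; 4 [119 106  97]; 2 [119 106  98]; 0 [119 106  98]; -2 [120 107  99]; -4 [120 107  99]; -6 [121 108 100]; -8 [122 109 101]; -10 [122 109 101]; -12 [122 108 100]; -14 [121 108 100]; -16 [121 108  99]; -18 [121 108  99]; -20 [121 107  99]; -22 [121 108 100]; -24 [121 108 100]; -26 [117 106  99]; -28 [113 105 101]; -30 [116 113 112]; -32 [134 134 135]; -34 [162 163 165]; -36 [185 187 189]; -38 [191 193 196]; -40 [187 188 190]; -42 [177 179 181]; -44 [163 164 166]; -46 [140 141 142]; -48 [110 110 111]; -50 [80 82 76]; -52 [72 82 55]; -54 [ 90 108  60]; -56 [107 128  70]; -58 [113 134  73]; -60 [113 135  74]; -62 [113 135  74]; -64 [113 135  74]; -66 [113 135  74]; -68 [113 135  74];
```

View pics/r1.png

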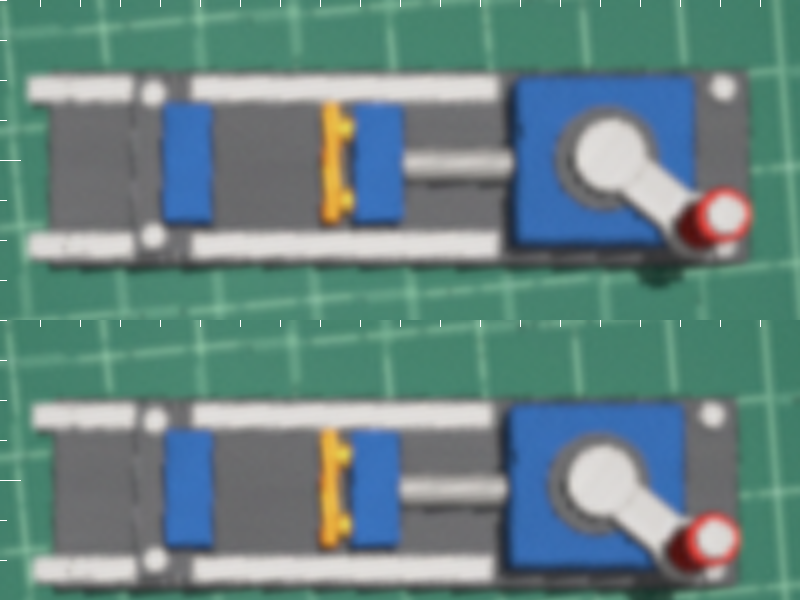

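View pics/r_c.png

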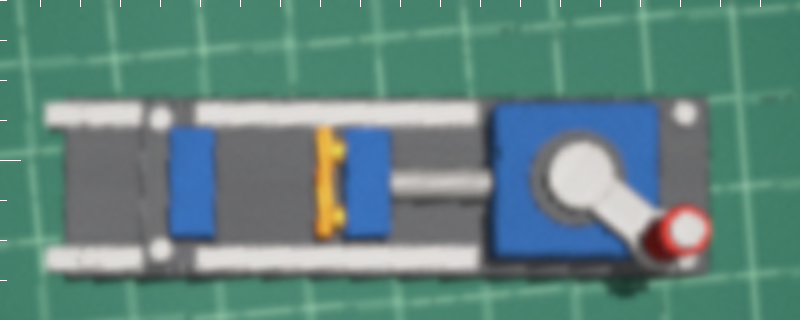

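View pics/r_b.png

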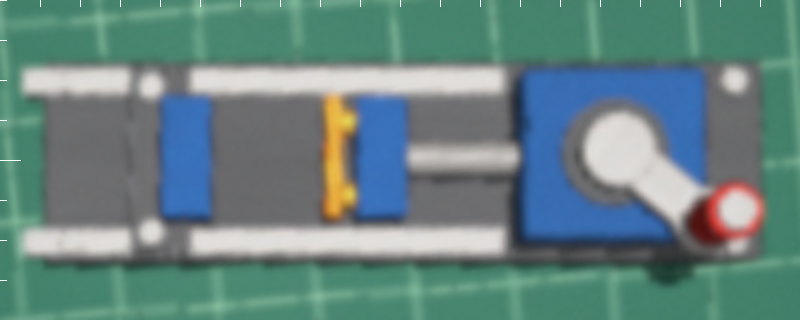

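Run:
```python
from h import *
from scipy.spatial.transform import Rotation as R
s=ctrl.get_state(); print(R.from_quat(s['tcp_rot']).as_matrix().round(4))
r=rect('top',(.5385,.268),-.0593,.07,(-.05,.05),(-.05,.05),.00025)
hsv=cv2.cvtColor(r,cv2.COLOR_BGR2HSV)
m=((hsv[...,0]<28)&(hsv[...,1]>90)&(hsv[...,2]>120)).astype(np.uint8)
n,l,st,c=cv2.connectedComponentsWithStats(m); k=1+st[1:,4].argmax(); ys,xs=np.where(l==k)
pts=np.stack([50-xs*.25,50-ys*.25],-1).astype(np.float32) # (local y, local x)
q=cv2.minAreaRect(pts); print('local (y,x) mm',q)
for i in range(0,401,80): cv2.line(r,(i,0),(i,10),(255,255,255)); cv2.line(r,(0,i),(10,i),(255,255,255))
cv2.drawContours(r,[np.array([[(50-a)/.25,(50-b)/.25] for a,b in cv2.boxPoints(q)],int)],0,(255,0,255),1)
im,W,d=world('side')
hs=cv2.cvtColor(im,cv2.COLOR_BGR2HSV)
m=(W[...,2]>.064)&(W[...,2]<.076)&(np.hypot(W[...,0]-.5385,W[...,1]-.268)<.05); p=W[m]
print('side block',m.sum(),p.mean(0).round(4),cv2.minAreaRect((p[:,:2]*1000).astype(np.float32)))
red=((hs[...,0]<8)|(hs[...,0]>172))&(hs[...,1]>150)
m=red&(np.hypot(W[...,0]-.495,W[...,1]+.238)<.04)&(W[...,2]>.085)&(W[...,2]<.145); p=W[m]; print('sleeve side surf',m.sum(),np.median(p,0).round(4))
cv2.imwrite('pics/rb.png',r)
```

```text
[[-9.242e-01 -5.000e-04  3.818e-01]
 [-3.818e-01  2.100e-03 -9.242e-01]
 [-3.000e-04 -1.000e+00 -2.100e-03]]
local (y,x) mm ((-0.022630691528320312, -1.039642333984375), (56.87271499633789, 40.75077819824219), 89.08334350585938)
side block 445 [0.5369 0.2704 0.0698] ((538.3907470703125, 269.5047607421875), (40.45732879638672, 57.328041076660156), 87.34347534179688)
sleeve side surf 114 [ 0.4933 -0.2276  0.1185]
```

View pics/rb.png

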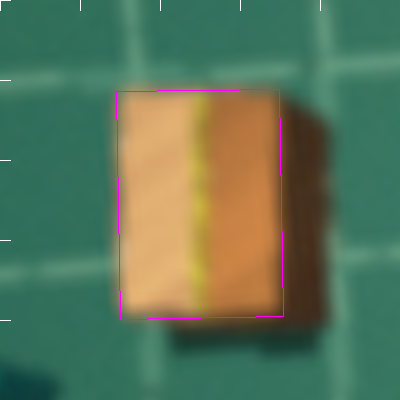

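>>> play_rows([
  {"claw": 8.5, "tx": -3.5, "tz": -1.9, "ay": -5.4},
  {"claw": 8.5, "tx": -7, "tz": -3.8, "ay": -10.8},
  {"claw": 8.5, "tx": -10.5, "tz": -5.7, "ay": -16.2},
  {"claw": 8.5, "tx": -14, "tz": -7.6, "ay": -21.7},
  {"claw": 8.5, "tx": -17.5, "tz": -9.5, "ay": -27},
  {"claw": 8.5, "tx": -21, "tz": -11.4, "ay": -32.5},
  {"claw": 8.5, "tx": -24.5, "tz": -13.3, "ay": -37.9},
  {"claw": 8.5, "tx": -28, "tz": -15.2, "ay": -43.3},
  {"claw": 8.5, "tx": -31.5, "tz": -17.1, "ay": -48.7},
  {"claw": 8.5, "tx": -35, "tz": -19, "ay": -54.2},
  {"claw": 8.5, "tx": -38.5, "tz": -20.9, "ay": -59.6},
  {"claw": 8.5, "tx": -42.2, "tz": -22.9, "ay": -65},
])

```text
invalid input at $.steps[0]: expected keys claw, tx, ty, tz, ax, ay, az
```

```bash
cat >> h.py <<'E'
from scipy.spatial.transform import Rotation as Ro
def st():
    s=ctrl.get_state(); M=Ro.from_quat(s['tcp_rot']).as_matrix()
    print('t',round(s['time'],2),'p',s['eef_pos'].round(4),'X',M[:,0].round(3),'Z',M[:,2].round(3),'F',s['contact_force'].round(2),'op',round(s['opening'],3)); return s,M
def to(p,zyaw=None):
    s,M=st(); d=M.T@(np.array(p)-s['eef_pos'])*100; print('tx ty tz cm',d.round(2))
    if zyaw is not None:
        a=zyaw-np.arctan2(M[1,2],M[0,2]); print('ay deg',np.degrees(-a).round(2))
E
python3 -c "
from h import *
to((.5378,.2685,.21),-.045)"
```

```text
t 0.1 p [ 0.2576 -0.6232  0.2092] X [-0.924 -0.382 -0.   ] Z [ 0.382 -0.924 -0.002] F [ 0.48 -0.39  0.34] op 1.0
tx ty tz cm [-59.94   0.09 -71.71]
ay deg -64.97
```

>>> play_rows([
  {"claw": 8.5, "tx": -3.5, "ty": 0, "tz": -1.9, "ax": 0, "ay": -5.4, "az": 0},
  {"claw": 8.5, "tx": -7, "ty": 0, "tz": -3.8, "ax": 0, "ay": -10.8, "az": 0},
  {"claw": 8.5, "tx": -10.5, "ty": 0, "tz": -5.7, "ax": 0, "ay": -16.2, "az": 0},
  {"claw": 8.5, "tx": -14, "ty": 0, "tz": -7.6, "ax": 0, "ay": -21.7, "az": 0},
  {"claw": 8.5, "tx": -17.5, "ty": 0, "tz": -9.5, "ax": 0, "ay": -27, "az": 0},
  {"claw": 8.5, "tx": -21, "ty": 0, "tz": -11.4, "ax": 0, "ay": -32.5, "az": 0},
  {"claw": 8.5, "tx": -24.5, "ty": 0, "tz": -13.3, "ax": 0, "ay": -37.9, "az": 0},
  {"claw": 8.5, "tx": -28, "ty": 0, "tz": -15.2, "ax": 0, "ay": -43.3, "az": 0},
  {"claw": 8.5, "tx": -31.5, "ty": 0, "tz": -17.1, "ax": 0, "ay": -48.7, "az": 0},
  {"claw": 8.5, "tx": -35, "ty": 0, "tz": -19, "ax": 0, "ay": -54.2, "az": 0},
  {"claw": 8.5, "tx": -38.5, "ty": 0, "tz": -20.9, "ax": 0, "ay": -59.6, "az": 0},
  {"claw": 8.5, "tx": -42.2, "ty": 0, "tz": -22.9, "ax": 0, "ay": -65, "az": 0},
])

```text
time: 1.1
eef_pos: [0.5607, -0.2496, 0.21]
tcp_rot: [-0.49, 0.51, -0.51, 0.49]
contact_force: [2.2, -0.2, -0.8]
opening: 0.999
```

```bash
python3 -c "
from h import *
to((.5378,.2685,.13),-.045)"
```

```text
t 1.1 p [ 0.5607 -0.2496  0.21  ] X [-0.04  -0.999 -0.   ] Z [ 0.999 -0.04  -0.001] F [ 2.17 -0.18 -0.82] op 0.999
tx ty tz cm [-51.67   8.01  -4.36]
ay deg 0.28
```

>>> play_rows([
  {"claw": 8.5, "tx": -4, "ty": 0, "tz": -0.3, "ax": 0, "ay": 0, "az": 0},
  {"claw": 8.5, "tx": -8, "ty": 0, "tz": -0.6, "ax": 0, "ay": 0, "az": 0},
  {"claw": 8.5, "tx": -12, "ty": 0, "tz": -1, "ax": 0, "ay": 0, "az": 0},
  {"claw": 8.5, "tx": -16, "ty": 0, "tz": -1.4, "ax": 0, "ay": 0, "az": 0},
  {"claw": 8.5, "tx": -20, "ty": 0, "tz": -1.8, "ax": 0, "ay": 0, "az": 0},
  {"claw": 8.5, "tx": -24, "ty": 0, "tz": -2.2, "ax": 0, "ay": 0, "az": 0},
  {"claw": 8.5, "tx": -28, "ty": 0, "tz": -2.6, "ax": 0, "ay": 0, "az": 0},
  {"claw": 8.5, "tx": -32, "ty": 0, "tz": -3, "ax": 0, "ay": 0, "az": 0},
  {"claw": 8.5, "tx": -36, "ty": 0, "tz": -3.4, "ax": 0, "ay": 0, "az": 0},
  {"claw": 8.5, "tx": -40, "ty": 1, "tz": -3.8, "ax": 0, "ay": 0, "az": 0},
  {"claw": 8.5, "tx": -44, "ty": 3, "tz": -4.1, "ax": 0, "ay": 0.3, "az": 0},
  {"claw": 8.5, "tx": -48, "ty": 5, "tz": -4.3, "ax": 0, "ay": 0.3, "az": 0},
])

```text
time: 2.1
eef_pos: [0.5383, 0.2267, 0.1633]
tcp_rot: [0.487, -0.512, 0.513, -0.488]
contact_force: [0.4, 0.5, -0.7]
opening: 0.992
```

```bash
python3 -c "
from h import *
to((.5378,.2685,.031),-.045)"
```

```text
t 2.1 p [0.5383 0.2267 0.1633] X [-0.049 -0.999 -0.   ] Z [ 0.999 -0.049  0.002] F [ 0.36  0.45 -0.7 ] op 0.992
tx ty tz cm [-4.17 13.24 -0.29]
ay deg -0.26
```

>>> play_rows([
  {"claw": 8.5, "tx": -2.5, "ty": 1.5, "tz": 0, "ax": 0, "ay": 0, "az": 0},
  {"claw": 8.5, "tx": -3.8, "ty": 3.5, "tz": -0.1, "ax": 0, "ay": 0, "az": 0},
  {"claw": 8.5, "tx": -3.8, "ty": 6, "tz": -0.1, "ax": 0, "ay": 0, "az": 0},
  {"claw": 8.5, "tx": -3.8, "ty": 8.5, "tz": -0.1, "ax": 0, "ay": 0, "az": 0},
  {"claw": 8.5, "tx": -3.8, "ty": 10.5, "tz": -0.1, "ax": 0, "ay": 0, "az": 0},
  {"claw": 8.5, "tx": -3.8, "ty": 12, "tz": -0.1, "ax": 0, "ay": 0, "az": 0},
  {"claw": 8.5, "tx": -3.8, "ty": 12.8, "tz": -0.1, "ax": 0, "ay": 0, "az": 0},
  {"claw": 8.5, "tx": -3.8, "ty": 12.8, "tz": -0.1, "ax": 0, "ay": 0, "az": 0},
])

```text
time: 2.77
eef_pos: [0.5374, 0.2619, 0.0324]
tcp_rot: [-0.489, 0.513, -0.511, 0.486]
contact_force: [-0.7, -0.9, 1.0]
opening: 0.994
```

```bash
python3 -c "
from h import *
to((.5378,.2685,.031),-.045)
im,d=grab('side'); cv2.imwrite('pics/s1.png',cv2.resize(im[200:380,80:320],None,fx=3,fy=3,interpolation=cv2.INTER_CUBIC))"
```

```text
t 2.77 p [0.5374 0.2619 0.0324] X [-0.05  -0.999  0.002] Z [ 0.999 -0.05  -0.005] F [-0.69 -0.87  0.98] op 0.994
tx ty tz cm [-0.66  0.14  0.01]
ay deg -0.27
```

View pics/s1.png

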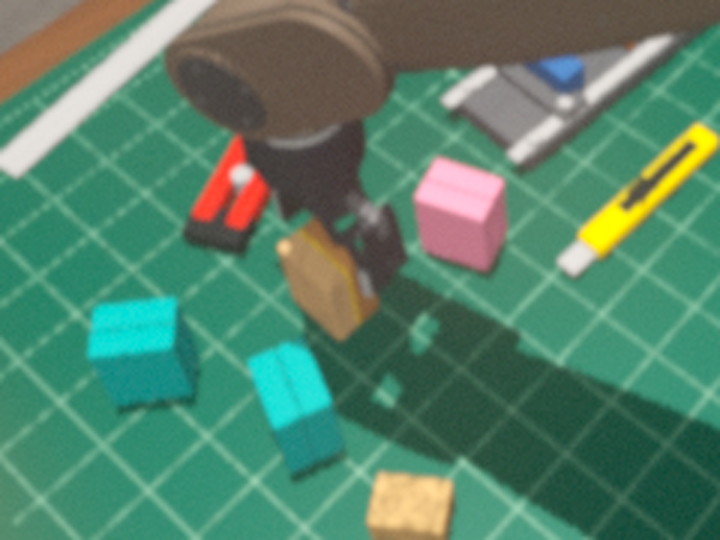

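>>> play_rows([
  {"claw": 8.5, "tx": -0.5, "ty": 0.1, "tz": 0, "ax": 0, "ay": -0.2, "az": 0},
  {"claw": 8.5, "tx": -0.5, "ty": 0.1, "tz": 0, "ax": 0, "ay": -0.2, "az": 0},
  {"claw": 5, "tx": -0.5, "ty": 0.1, "tz": 0, "ax": 0, "ay": -0.2, "az": 0},
  {"claw": 5, "tx": -0.5, "ty": 0.1, "tz": 0, "ax": 0, "ay": -0.2, "az": 0},
  {"claw": 5, "tx": -0.5, "ty": 0.1, "tz": 0, "ax": 0, "ay": -0.2, "az": 0},
  {"claw": 5, "tx": -0.5, "ty": 0.1, "tz": 0, "ax": 0, "ay": -0.2, "az": 0},
  {"claw": 5, "tx": -0.5, "ty": 0.1, "tz": 0, "ax": 0, "ay": -0.2, "az": 0},
  {"claw": 5, "tx": -0.5, "ty": 0.1, "tz": 0, "ax": 0, "ay": -0.2, "az": 0},
], grip_force=40)

```text
time: 3.48
eef_pos: [0.5405, 0.2678, 0.0355]
tcp_rot: [0.488, -0.511, 0.512, -0.489]
contact_force: [-0.0, -0.3, 5.6]
opening: 0.641
```

```bash
python3 -c "
from h import *
to((.5463,-.0302,.20),-.0765)"
```

```text
t 3.48 p [0.5405 0.2678 0.0355] X [-0.046 -0.999 -0.001] Z [ 0.999 -0.046  0.002] F [-0.03 -0.34  5.57] op 0.641
tx ty tz cm [ 29.73 -16.47   1.99]
ay deg 1.73
```

>>> play_rows([
  {"claw": 5, "tx": 0, "ty": -1.5, "tz": 0, "ax": 0, "ay": 0, "az": 0},
  {"claw": 5, "tx": 0, "ty": -4, "tz": 0, "ax": 0, "ay": 0, "az": 0},
  {"claw": 5, "tx": 0, "ty": -7, "tz": 0, "ax": 0, "ay": 0, "az": 0},
  {"claw": 5, "tx": 1, "ty": -10, "tz": 0, "ax": 0, "ay": 0, "az": 0},
  {"claw": 5, "tx": 3, "ty": -13, "tz": 0.2, "ax": 0, "ay": 0, "az": 0},
  {"claw": 5, "tx": 6, "ty": -15, "tz": 0.4, "ax": 0, "ay": 0.4, "az": 0},
  {"claw": 5, "tx": 9.5, "ty": -15, "tz": 0.6, "ax": 0, "ay": 0.8, "az": 0},
  {"claw": 5, "tx": 13, "ty": -15, "tz": 0.8, "ax": 0, "ay": 1.2, "az": 0},
  {"claw": 5, "tx": 16.5, "ty": -15, "tz": 1.1, "ax": 0, "ay": 1.7, "az": 0},
  {"claw": 5, "tx": 20, "ty": -15, "tz": 1.4, "ax": 0, "ay": 1.7, "az": 0},
  {"claw": 5, "tx": 23.5, "ty": -15, "tz": 1.7, "ax": 0, "ay": 1.7, "az": 0},
  {"claw": 5, "tx": 27, "ty": -15, "tz": 2, "ax": 0, "ay": 1.7, "az": 0},
])

```text
time: 4.48
eef_pos: [0.5462, -0.0047, 0.1831]
tcp_rot: [-0.481, 0.519, -0.518, 0.48]
contact_force: [0.7, 0.4, -0.8]
opening: 0.648
```

```bash
python3 -c "
from h import *
to((.5463,-.0302,.0575),-.0765)
im,d=grab('side'); cv2.imwrite('pics/s2.png',cv2.resize(im[80:300,160:400],None,fx=2.7,fy=2.7,interpolation=cv2.INTER_CUBIC))"
```

```text
t 4.48 p [ 0.5462 -0.0047  0.1831] X [-0.076 -0.997 -0.   ] Z [ 0.997 -0.076 -0.002] F [ 0.71  0.4  -0.85] op 0.648
tx ty tz cm [ 2.54 12.56  0.22]
ay deg 0.04
```

View pics/s2.png

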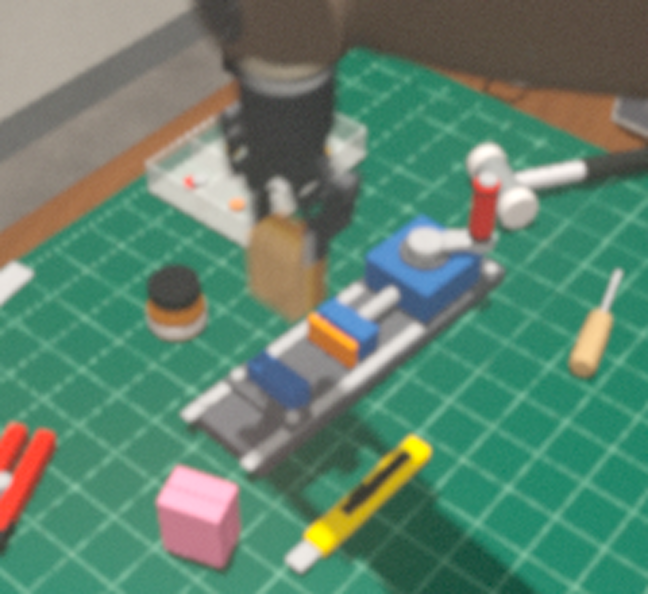

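>>> play_rows([
  {"claw": 5, "tx": 1.5, "ty": 1, "tz": 0.1, "ax": 0, "ay": 0, "az": 0},
  {"claw": 5, "tx": 2.4, "ty": 3, "tz": 0.1, "ax": 0, "ay": 0, "az": 0},
  {"claw": 5, "tx": 2.4, "ty": 5.5, "tz": 0.1, "ax": 0, "ay": 0, "az": 0},
  {"claw": 5, "tx": 2.4, "ty": 7.5, "tz": 0.1, "ax": 0, "ay": 0, "az": 0},
  {"claw": 5, "tx": 2.4, "ty": 8.3, "tz": 0.1, "ax": 0, "ay": 0, "az": 0},
  {"claw": 5, "tx": 2.4, "ty": 8.3, "tz": 0.1, "ax": 0, "ay": 0, "az": 0},
  {"claw": 5, "tx": 2.4, "ty": 8.3, "tz": 0.1, "ax": 0, "ay": 0, "az": 0},
])

```text
time: 5.12
eef_pos: [0.5462, -0.0269, 0.101]
tcp_rot: [-0.481, 0.519, -0.518, 0.481]
contact_force: [1.0, -0.8, 0.4]
opening: 0.645
```

```bash
python3 -c "
from h import *
to((.5463,-.0312,.0565),-.0765)
im,d=grab('side'); cv2.imwrite('pics/s3.png',cv2.resize(im[130:270,200:370],None,fx=4,fy=4,interpolation=cv2.INTER_CUBIC))
c,s=np.cos(-.0765),np.sin(-.0765)
def L(x,y): return (.5464+c*x-s*y,-.0284+s*x+c*y)
for n,p in dict(fenceTopL=(.03,.026),fenceTopR=(-.03,.026),jawL=(.03,-.0295),jawR=(-.03,-.0295)).items(): print(n,((proj('side',[*L(*p),.051])-[200,130])*4).round())
"
```

```text
t 5.12 p [ 0.5462 -0.0269  0.101 ] X [-0.076 -0.997 -0.   ] Z [ 0.997 -0.076 -0.001] F [ 0.98 -0.83  0.4 ] op 0.645
tx ty tz cm [0.43 4.45 0.05]
ay deg 0.05
fenceTopL [233. 316.]
fenceTopR [301. 366.]
jawL [294. 271.]
jawR [361. 319.]
```

View pics/s3.png

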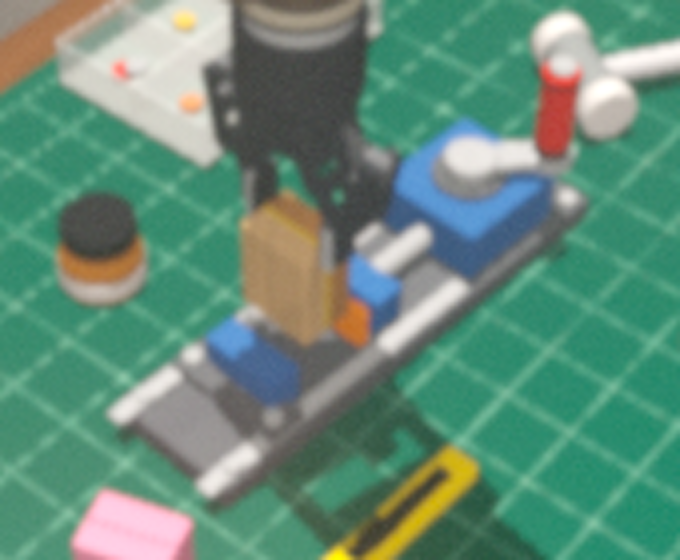

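>>> play_rows([
  {"claw": 5, "tx": 0.4, "ty": 0, "tz": 0, "ax": 0, "ay": 0, "az": 0},
  {"claw": 5, "tx": 0.4, "ty": 0, "tz": 0, "ax": 0, "ay": 0, "az": 0},
  {"claw": 5, "tx": 0.4, "ty": 1, "tz": 0, "ax": 0, "ay": 0, "az": 0},
  {"claw": 5, "tx": 0.4, "ty": 2, "tz": 0, "ax": 0, "ay": 0, "az": 0},
  {"claw": 5, "tx": 0.4, "ty": 3, "tz": 0, "ax": 0, "ay": 0, "az": 0},
  {"claw": 5, "tx": 0.4, "ty": 3.8, "tz": 0, "ax": 0, "ay": 0, "az": 0},
  {"claw": 5, "tx": 0.4, "ty": 4.3, "tz": 0, "ax": 0, "ay": 0, "az": 0},
  {"claw": 5, "tx": 0.4, "ty": 4.3, "tz": 0, "ax": 0, "ay": 0, "az": 0},
  {"claw": 5, "tx": 0.4, "ty": 4.3, "tz": 0, "ax": 0, "ay": 0, "az": 0},
])

```text
time: 5.92
eef_pos: [0.5458, -0.0311, 0.0577]
tcp_rot: [-0.481, 0.519, -0.518, 0.48]
contact_force: [-0.3, 0.2, -0.9]
opening: 0.647
```

```bash
python3 -c "
from h import *
to((.5463,-.0312,.0555),-.0765)
im,d=grab('side'); cv2.imwrite('pics/s4.png',cv2.resize(im[130:270,200:370],None,fx=4,fy=4,interpolation=cv2.INTER_CUBIC))
im,d=grab('top'); cv2.imwrite('pics/t4.png',cv2.resize(im[160:260,220:390],None,fx=4,fy=4,interpolation=cv2.INTER_CUBIC))
"
```

```text
t 5.92 p [ 0.5458 -0.0311  0.0577] X [-0.076 -0.997 -0.   ] Z [ 0.997 -0.076 -0.001] F [-0.27  0.17 -0.89] op 0.647
tx ty tz cm [0.01 0.22 0.05]
ay deg 0.03
```

View pics/s4.png

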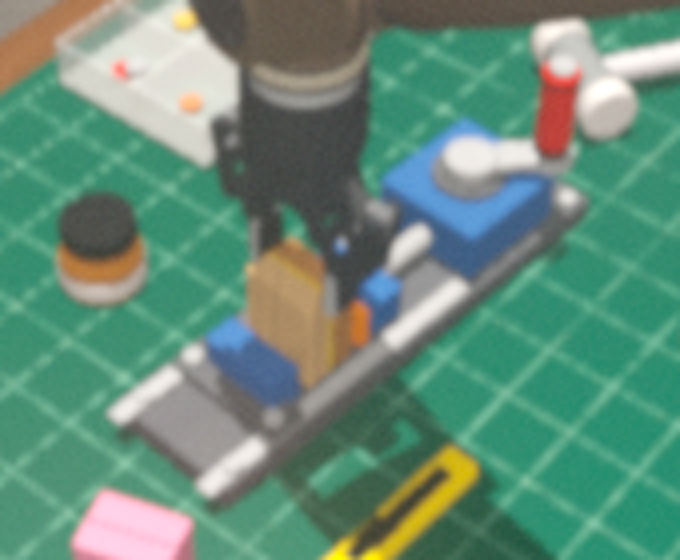

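View pics/t4.png

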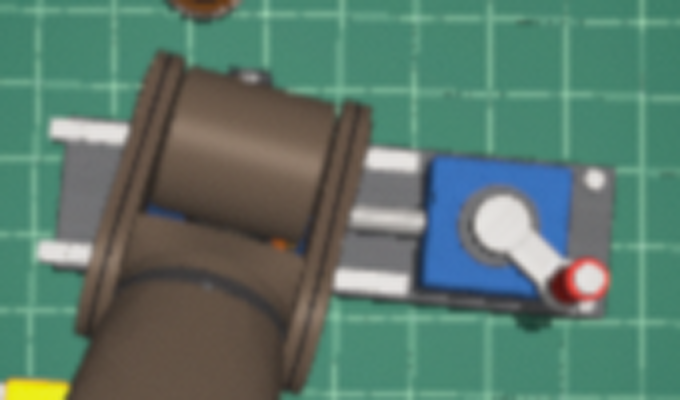

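>>> play_rows([
  {"claw": 5, "tx": 0, "ty": 0.1, "tz": 0, "ax": 0, "ay": 0, "az": 0},
  {"claw": 5, "tx": 0, "ty": 0.2, "tz": 0, "ax": 0, "ay": 0, "az": 0},
  {"claw": 5, "tx": 0, "ty": 0.25, "tz": 0, "ax": 0, "ay": 0, "az": 0},
  {"claw": 5, "tx": 0, "ty": 0.25, "tz": 0, "ax": 0, "ay": 0, "az": 0},
  {"claw": 5, "tx": 0, "ty": 0.25, "tz": 0, "ax": 0, "ay": 0, "az": 0},
])

```text
time: 6.43
eef_pos: [0.5461, -0.0311, 0.0558]
tcp_rot: [0.481, -0.519, 0.519, -0.481]
contact_force: [-0.3, 0.2, -0.8]
opening: 0.642
```

```bash
python3 -c "
from h import *
st()"
```

```text
t 6.43 p [ 0.5461 -0.0311  0.0558] X [-0.076 -0.997 -0.   ] Z [ 0.997 -0.076  0.   ] F [-0.28  0.23 -0.75] op 0.642
```

>>> play_rows([
  {"claw": 5, "tx": 0, "ty": 0.1, "tz": 0, "ax": 0, "ay": 0, "az": 0},
  {"claw": 5, "tx": 0, "ty": 0.15, "tz": 0, "ax": 0, "ay": 0, "az": 0},
  {"claw": 5, "tx": 0, "ty": 0.15, "tz": 0, "ax": 0, "ay": 0, "az": 0},
])

```text
time: 6.68
eef_pos: [0.5463, -0.0312, 0.0554]
tcp_rot: [-0.481, 0.519, -0.519, 0.481]
contact_force: [-2.5, 1.2, 4.9]
opening: 0.642
```

```bash
python3 -c "
from h import *
st()"
```

```text
t 6.68 p [ 0.5463 -0.0312  0.0554] X [-0.076 -0.997  0.   ] Z [ 0.997 -0.076 -0.   ] F [-2.47  1.17  4.9 ] op 0.642
```

Contact with the bed. I'll open and rise.

>>> play_rows([
  {"claw": 8.5, "tx": 0, "ty": 0.1, "tz": 0, "ax": 0, "ay": 0, "az": 0},
  {"claw": 8.5, "tx": 0, "ty": 0.1, "tz": 0, "ax": 0, "ay": 0, "az": 0},
  {"claw": 8.5, "tx": 0, "ty": 0.1, "tz": 0, "ax": 0, "ay": 0, "az": 0},
  {"claw": 8.5, "tx": 0, "ty": 0.1, "tz": 0, "ax": 0, "ay": 0, "az": 0},
  {"claw": 8.5, "tx": 0, "ty": -1.5, "tz": 0, "ax": 0, "ay": 0, "az": 0},
  {"claw": 8.5, "tx": 0, "ty": -4, "tz": 0, "ax": 0, "ay": 0, "az": 0},
  {"claw": 8.5, "tx": 0, "ty": -7.5, "tz": 0, "ax": 0, "ay": 0, "az": 0},
  {"claw": 8.5, "tx": 0, "ty": -11.5, "tz": 0, "ax": 0, "ay": 0, "az": 0},
  {"claw": 8.5, "tx": 0, "ty": -15, "tz": 0, "ax": 0, "ay": 0, "az": 0},
  {"claw": 8.5, "tx": 3, "ty": -16, "tz": 0, "ax": 0, "ay": 0, "az": 0},
  {"claw": 8.5, "tx": 7, "ty": -16, "tz": -1, "ax": 0, "ay": 0, "az": 0},
  {"claw": 8.5, "tx": 11, "ty": -16, "tz": -2, "ax": 0, "ay": 0, "az": 0},
])

```text
time: 7.68
eef_pos: [0.5185, -0.1401, 0.2163]
tcp_rot: [0.481, -0.517, 0.519, -0.482]
contact_force: [-0.1, -1.1, -0.9]
opening: 0.999
```

```bash
python3 -c "
from h import *
to((.4957,-.2382,.21))
im,d=grab('side'); cv2.imwrite('pics/s5.png',cv2.resize(im[130:270,200:370],None,fx=4,fy=4,interpolation=cv2.INTER_CUBIC))
im,d=grab('top'); cv2.imwrite('pics/t5.png',cv2.resize(im[160:260,220:390],None,fx=4,fy=4,interpolation=cv2.INTER_CUBIC))
"
```

```text
t 7.68 p [ 0.5185 -0.1401  0.2163] X [-0.073 -0.997  0.002] Z [ 0.997 -0.073  0.004] F [-0.09 -1.12 -0.88] op 0.999
tx ty tz cm [ 9.95  0.64 -1.56]
```

View pics/s5.png

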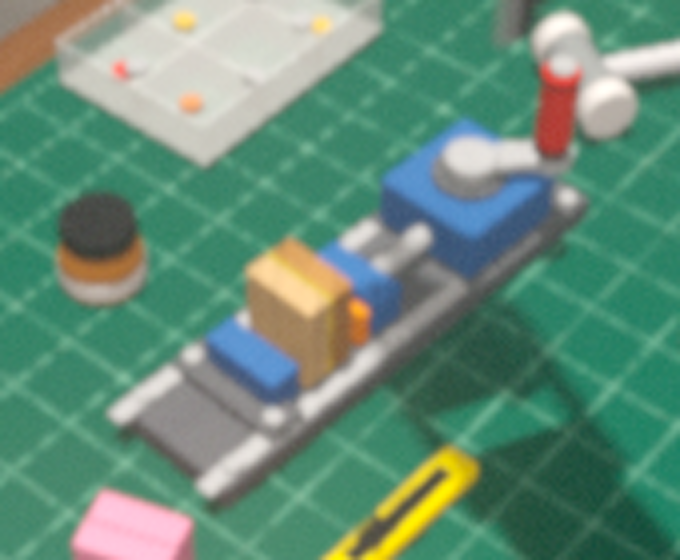

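View pics/t5.png

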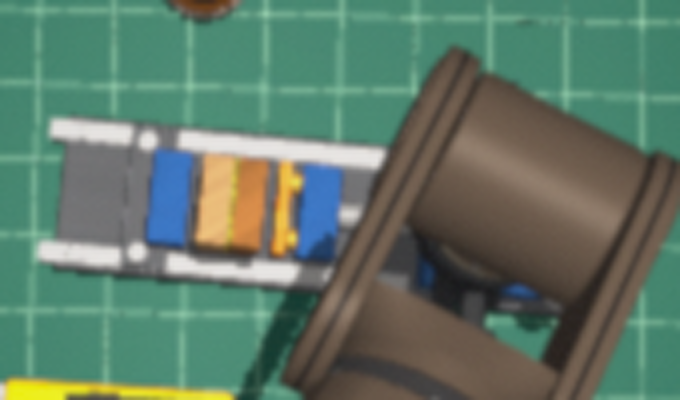

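>>> play_rows([
  {"claw": 5.5, "tx": 3, "ty": 0.3, "tz": -0.4, "ax": 0, "ay": 0, "az": 0},
  {"claw": 5.5, "tx": 6, "ty": 0.5, "tz": -0.8, "ax": 0, "ay": 0, "az": 0},
  {"claw": 5.5, "tx": 8.5, "ty": 0.6, "tz": -1.2, "ax": 0, "ay": 0, "az": 0},
  {"claw": 5.5, "tx": 9.7, "ty": 0.6, "tz": -1.5, "ax": 0, "ay": 0, "az": 0},
  {"claw": 5.5, "tx": 9.7, "ty": 0.6, "tz": -1.5, "ax": 0, "ay": 0, "az": 0},
  {"claw": 5.5, "tx": 9.7, "ty": 0.6, "tz": -1.5, "ax": 0, "ay": 0, "az": 0},
  {"claw": 5.5, "tx": 9.7, "ty": 0.6, "tz": -1.5, "ax": 0, "ay": 0, "az": 0},
])

```text
time: 8.37
eef_pos: [0.4958, -0.2336, 0.2081]
tcp_rot: [-0.481, 0.519, -0.518, 0.481]
contact_force: [-0.1, 0.3, 0.3]
opening: 0.645
```

```bash
python3 -c "
from h import *
to((.4957,-.2382,.097))
im,d=grab('side'); cv2.imwrite('pics/s6.png',cv2.resize(im[60:220,240:430],None,fx=4,fy=4,interpolation=cv2.INTER_CUBIC))
im,W,d=world('side'); hs=cv2.cvtColor(im,cv2.COLOR_BGR2HSV)
print('TCP px',((proj('side',ctrl.get_state()['eef_pos'])-[240,60])*4).round(), 'sleeve top/bottom axis px', [((proj('side',[.4957,-.2382,z])-[240,60])*4).round() for z in(.154,.082)])
C=-cv2.Rodrigues(cams.camera_model('side')['rvec'])[0].T@cams.camera_model('side')['tvec']; print('cam',C.round(3))
"
```

```text
t 8.37 p [ 0.4958 -0.2336  0.2081] X [-0.075 -0.997 -0.001] Z [ 0.997 -0.075 -0.   ] F [-0.09  0.29  0.27] op 0.645
tx ty tz cm [ 0.47 11.11  0.03]
TCP px [412. 280.] sleeve top/bottom axis px [array([406., 345.]), array([393., 428.])]
cam [0.07  0.547 0.871]
```

View pics/s6.png

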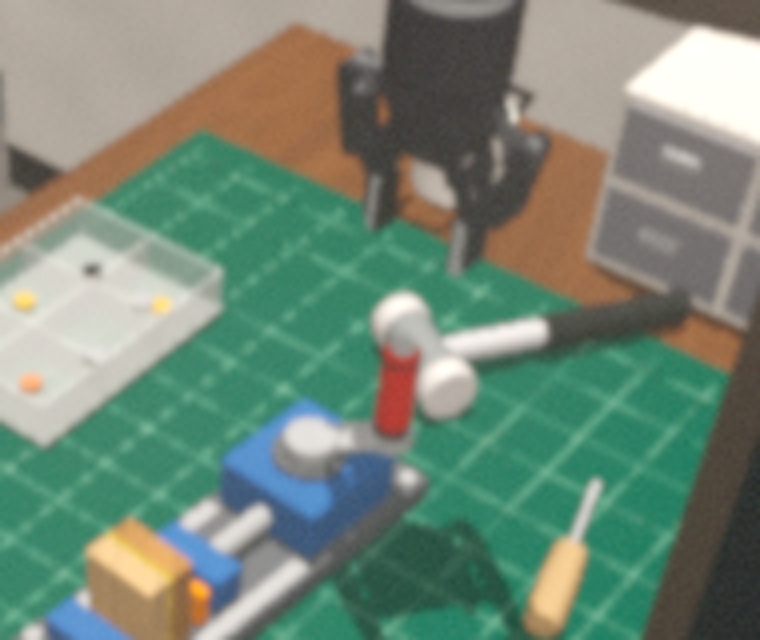

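>>> play_rows([
  {"claw": 5.5, "tx": 0.4, "ty": 1, "tz": 0, "ax": 0, "ay": 0, "az": 0},
  {"claw": 5.5, "tx": 0.4, "ty": 2.5, "tz": 0, "ax": 0, "ay": 0, "az": 0},
  {"claw": 5.5, "tx": 0.4, "ty": 4, "tz": 0, "ax": 0, "ay": 0, "az": 0},
  {"claw": 5.5, "tx": 0.4, "ty": 6, "tz": 0, "ax": 0, "ay": 0, "az": 0},
  {"claw": 5.5, "tx": 0.4, "ty": 8, "tz": 0, "ax": 0, "ay": 0, "az": 0},
  {"claw": 5.5, "tx": 0.4, "ty": 9.8, "tz": 0, "ax": 0, "ay": 0, "az": 0},
  {"claw": 5.5, "tx": 0.4, "ty": 11, "tz": 0, "ax": 0, "ay": 0, "az": 0},
  {"claw": 5.5, "tx": 0.4, "ty": 11, "tz": 0, "ax": 0, "ay": 0, "az": 0},
  {"claw": 5.5, "tx": 0.4, "ty": 11, "tz": 0, "ax": 0, "ay": 0, "az": 0},
])

```text
time: 9.17
eef_pos: [0.4949, -0.2382, 0.0975]
tcp_rot: [-0.481, 0.519, -0.518, 0.481]
contact_force: [0.2, -0.9, -0.3]
opening: 0.643
```

```bash
python3 -c "
from h import *
to((.4957,-.2382,.097))
im,d=grab('side'); cv2.imwrite('pics/s7.png',cv2.resize(im[100:200,280:400],None,fx=6,fy=6,interpolation=cv2.INTER_CUBIC))
"
```

```text
t 9.17 p [ 0.4949 -0.2382  0.0975] X [-0.075 -0.997 -0.001] Z [ 0.997 -0.075 -0.001] F [ 0.24 -0.88 -0.3 ] op 0.643
tx ty tz cm [-0.01  0.05  0.08]
```

View pics/s7.png

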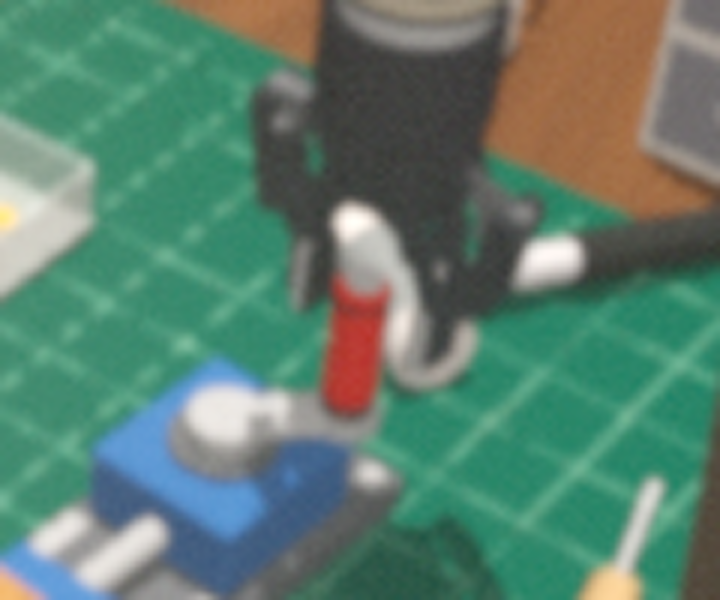

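>>> play_rows([
  {"claw": 3.5, "tx": 0, "ty": 0, "tz": 0.08, "ax": 0, "ay": 0, "az": 0},
  {"claw": 2, "tx": 0, "ty": 0, "tz": 0.08, "ax": 0, "ay": 0, "az": 0},
  {"claw": 2, "tx": 0, "ty": 0, "tz": 0.08, "ax": 0, "ay": 0, "az": 0},
  {"claw": 2, "tx": 0, "ty": 0, "tz": 0.08, "ax": 0, "ay": 0, "az": 0},
  {"claw": 2, "tx": 0, "ty": 0, "tz": 0.08, "ax": 0, "ay": 0, "az": 0},
  {"claw": 2, "tx": 0, "ty": 0, "tz": 0.08, "ax": 0, "ay": 0, "az": 0},
], grip_force=40)

```text
time: 9.72
eef_pos: [0.4978, -0.2398, 0.1001]
tcp_rot: [0.48, -0.517, 0.52, -0.481]
contact_force: [4.2, -0.6, 5.1]
opening: 0.275
```

```bash
python3 -c "
from h import *
st()"
```

```text
t 9.72 p [ 0.4978 -0.2398  0.1001] X [-0.076 -0.997  0.002] Z [ 0.997 -0.076  0.005] F [ 4.19 -0.64  5.07] op 0.275
```

```bash
cat >> h.py <<'E'
import json
C=np.array([.5334,-.1979]); RR=.055
AX=np.array([[-.0755,-.9971],[.9971,-.0755]]) # tool X, Z in world xy
def wind(th0,c0,steps,C=C,R=RR,dz=0):
    th=th0; out=[]
    for s in steps:
        th-=s; p=C+R*np.array([np.cos(np.radians(th)),np.sin(np.radians(th))]); d=AX@(p-c0)*100
        out.append(dict(tx=round(d[0],2),tz=round(d[1],2)))
    r=out[-1]; end=c0+(AX.T@np.array([r['tx'],r['tz']]))/100
    print(th,end.round(5)); 
    for o in out: print(o['tx'],o['tz'])
    return th,end
E
python3 -c "
from h import *
wind(-133.1,np.array([.4957,-.2382]),[1.5,2.5]+[3]*8)"
```

```text
-161.1 [ 0.48135 -0.21575]
-0.11 -0.1
-0.27 -0.28
-0.47 -0.49
-0.68 -0.68
-0.9 -0.87
-1.13 -1.04
-1.37 -1.2
-1.62 -1.34
-1.87 -1.48
-2.13 -1.6
```

>>> play_rows([
  {"claw": 2, "tx": -0.11, "ty": 0, "tz": -0.1, "ax": 0, "ay": 0, "az": 0},
  {"claw": 2, "tx": -0.27, "ty": 0, "tz": -0.28, "ax": 0, "ay": 0, "az": 0},
  {"claw": 2, "tx": -0.47, "ty": 0, "tz": -0.49, "ax": 0, "ay": 0, "az": 0},
  {"claw": 2, "tx": -0.68, "ty": 0, "tz": -0.68, "ax": 0, "ay": 0, "az": 0},
  {"claw": 2, "tx": -0.9, "ty": 0, "tz": -0.87, "ax": 0, "ay": 0, "az": 0},
  {"claw": 2, "tx": -1.13, "ty": 0, "tz": -1.04, "ax": 0, "ay": 0, "az": 0},
  {"claw": 2, "tx": -1.37, "ty": 0, "tz": -1.2, "ax": 0, "ay": 0, "az": 0},
  {"claw": 2, "tx": -1.62, "ty": 0, "tz": -1.34, "ax": 0, "ay": 0, "az": 0},
  {"claw": 2, "tx": -1.87, "ty": 0, "tz": -1.48, "ax": 0, "ay": 0, "az": 0},
  {"claw": 2, "tx": -2.13, "ty": 0, "tz": -1.6, "ax": 0, "ay": 0, "az": 0},
])

```text
time: 10.55
eef_pos: [0.4841, -0.2193, 0.1001]
tcp_rot: [0.48, -0.515, 0.522, -0.481]
contact_force: [6.6, -6.5, 2.4]
opening: 0.281
```

```bash
cat >> h.py <<'E'
def rep(c):
    s,M=st(); p=s['eef_pos'][:2]; v=p-C; a=np.degrees(np.arctan2(v[1],v[0])); u=v/np.hypot(*v); tg=np.array([u[1],-u[0]])  # clockwise tangent
    F=s['contact_force'][:2]; print('angle',a.round(1),'r mm',(np.hypot(*v)*1e3).round(1),'lag',((np.array(c)-p)*1e3).round(1),'F on tool: radial',(F@u).round(1),'tang',(F@tg).round(1),'|F|',np.hypot(*F).round(1),'torque',s['wrist_torque'].round(2))
E
python3 -c "
from h import *
rep((.48135,-.21575))"
```

```text
t 10.55 p [ 0.4841 -0.2193  0.1001] X [-0.076 -0.997  0.006] Z [ 0.997 -0.076  0.008] F [ 6.62 -6.49  2.39] op 0.281
angle -156.5 r mm 53.7 lag [-2.8  3.6] F on tool: radial -3.5 tang -8.6 |F| 9.3 torque [-0.87 -1.03 -0.02]
```

```bash
python3 -c "
from h import *
wind(-161.1,np.array([.48135,-.21575]),[4]+[5]*11)"
```

```text
-220.1 [ 0.4913  -0.16245]
-0.36 -0.14
-0.82 -0.28
-1.29 -0.37
-1.77 -0.43
-2.25 -0.44
-2.73 -0.42
-3.2 -0.35
-3.67 -0.24
-4.12 -0.09
-4.56 0.1
-4.99 0.33
-5.39 0.59
```

>>> play_rows([
  {"claw": 2, "tx": -0.36, "ty": 0, "tz": -0.14, "ax": 0, "ay": 0, "az": 0},
  {"claw": 2, "tx": -0.82, "ty": 0, "tz": -0.28, "ax": 0, "ay": 0, "az": 0},
  {"claw": 2, "tx": -1.29, "ty": 0, "tz": -0.37, "ax": 0, "ay": 0, "az": 0},
  {"claw": 2, "tx": -1.77, "ty": 0, "tz": -0.43, "ax": 0, "ay": 0, "az": 0},
  {"claw": 2, "tx": -2.25, "ty": 0, "tz": -0.44, "ax": 0, "ay": 0, "az": 0},
  {"claw": 2, "tx": -2.73, "ty": 0, "tz": -0.42, "ax": 0, "ay": 0, "az": 0},
  {"claw": 2, "tx": -3.2, "ty": 0, "tz": -0.35, "ax": 0, "ay": 0, "az": 0},
  {"claw": 2, "tx": -3.67, "ty": 0, "tz": -0.24, "ax": 0, "ay": 0, "az": 0},
  {"claw": 2, "tx": -4.12, "ty": 0, "tz": -0.09, "ax": 0, "ay": 0, "az": 0},
  {"claw": 2, "tx": -4.56, "ty": 0, "tz": 0.1, "ax": 0, "ay": 0, "az": 0},
  {"claw": 2, "tx": -4.99, "ty": 0, "tz": 0.33, "ax": 0, "ay": 0, "az": 0},
  {"claw": 2, "tx": -5.39, "ty": 0, "tz": 0.59, "ax": 0, "ay": 0, "az": 0},
])

```text
time: 11.55
eef_pos: [0.4917, -0.1667, 0.1001]
tcp_rot: [0.483, -0.516, 0.52, -0.479]
contact_force: [-2.7, -7.9, 6.9]
opening: 0.278
```

```bash
python3 -c "
from h import *
rep((.4913,-.16245))
wind(-220.1,np.array([.4913,-.16245]),[5]*12)
im,d=grab('side'); cv2.imwrite('pics/s8.png',cv2.resize(im[100:270,200:400],None,fx=3.5,fy=3.5,interpolation=cv2.INTER_CUBIC))
"
```

```text
t 11.55 p [ 0.4917 -0.1667  0.1001] X [-0.074 -0.997  0.008] Z [ 0.997 -0.074  0.   ] F [-2.66 -7.86  6.93] op 0.278
angle 143.2 r mm 52.1 lag [-0.4  4.2] F on tool: radial -2.6 tang -7.9 |F| 8.3 torque [-1.33  0.31  0.01]
-280.1 [ 0.54306 -0.14371]
-0.37 0.3
-0.72 0.63
-1.04 0.99
-1.33 1.37
-1.58 1.78
-1.8 2.21
-1.98 2.65
-2.11 3.11
-2.21 3.58
-2.27 4.06
-2.28 4.54
-2.26 5.02
```

View pics/s8.png

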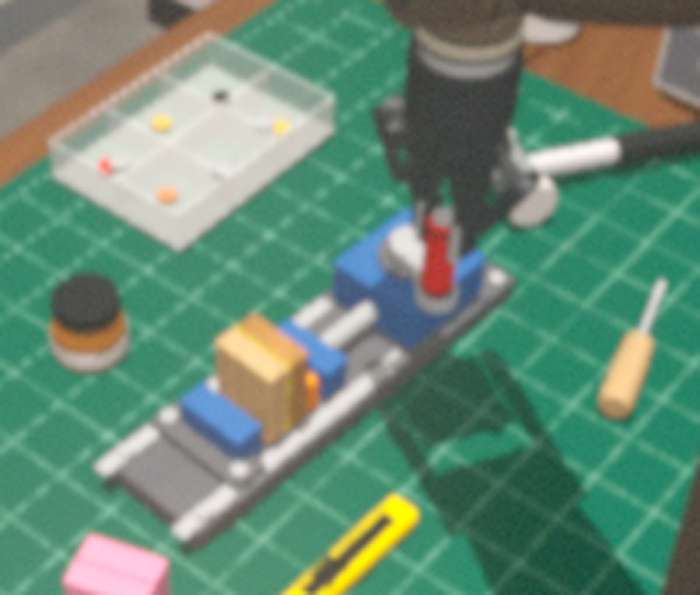

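>>> play_rows([
  {"claw": 2, "tx": -0.37, "ty": 0, "tz": 0.3, "ax": 0, "ay": 0, "az": 0},
  {"claw": 2, "tx": -0.72, "ty": 0, "tz": 0.63, "ax": 0, "ay": 0, "az": 0},
  {"claw": 2, "tx": -1.04, "ty": 0, "tz": 0.99, "ax": 0, "ay": 0, "az": 0},
  {"claw": 2, "tx": -1.33, "ty": 0, "tz": 1.37, "ax": 0, "ay": 0, "az": 0},
  {"claw": 2, "tx": -1.58, "ty": 0, "tz": 1.78, "ax": 0, "ay": 0, "az": 0},
  {"claw": 2, "tx": -1.8, "ty": 0, "tz": 2.21, "ax": 0, "ay": 0, "az": 0},
  {"claw": 2, "tx": -1.98, "ty": 0, "tz": 2.65, "ax": 0, "ay": 0, "az": 0},
  {"claw": 2, "tx": -2.11, "ty": 0, "tz": 3.11, "ax": 0, "ay": 0, "az": 0},
  {"claw": 2, "tx": -2.21, "ty": 0, "tz": 3.58, "ax": 0, "ay": 0, "az": 0},
  {"claw": 2, "tx": -2.27, "ty": 0, "tz": 4.06, "ax": 0, "ay": 0, "az": 0},
  {"claw": 2, "tx": -2.28, "ty": 0, "tz": 4.54, "ax": 0, "ay": 0, "az": 0},
  {"claw": 2, "tx": -2.26, "ty": 0, "tz": 5.02, "ax": 0, "ay": 0, "az": 0},
])

```text
time: 12.6
eef_pos: [0.5413, -0.1449, 0.0999]
tcp_rot: [-0.483, 0.52, -0.517, 0.479]
contact_force: [-8.2, 2.1, 13.6]
opening: 0.276
```

```bash
python3 -c "
from h import *
rep((.54306,-.14371))
wind(-280.1,np.array([.54306,-.14371]),[5]*12)
"
```

```text
t 12.6 p [ 0.5413 -0.1449  0.0999] X [-0.075 -0.997  0.001] Z [ 0.997 -0.075 -0.007] F [-8.17  2.06 13.58] op 0.276
angle 81.6 r mm 53.6 lag [1.8 1.2] F on tool: radial 0.8 tang -8.4 |F| 8.4 torque [0.17 1.19 0.06]
-340.1 [ 0.5851  -0.17918]
0.07 0.47
0.18 0.94
0.33 1.4
0.52 1.84
0.75 2.26
1.01 2.66
1.31 3.04
1.64 3.39
2.0 3.71
2.38 3.99
2.79 4.25
3.22 4.46
```

>>> play_rows([
  {"claw": 2, "tx": 0.07, "ty": -0.05, "tz": 0.47, "ax": 0, "ay": 0, "az": 0},
  {"claw": 2, "tx": 0.18, "ty": -0.1, "tz": 0.94, "ax": 0, "ay": 0, "az": 0},
  {"claw": 2, "tx": 0.33, "ty": -0.15, "tz": 1.4, "ax": 0, "ay": 0, "az": 0},
  {"claw": 2, "tx": 0.52, "ty": -0.2, "tz": 1.84, "ax": 0, "ay": 0, "az": 0},
  {"claw": 2, "tx": 0.75, "ty": -0.2, "tz": 2.26, "ax": 0, "ay": 0, "az": 0},
  {"claw": 2, "tx": 1.01, "ty": -0.2, "tz": 2.66, "ax": 0, "ay": 0, "az": 0},
  {"claw": 2, "tx": 1.31, "ty": -0.2, "tz": 3.04, "ax": 0, "ay": 0, "az": 0},
  {"claw": 2, "tx": 1.64, "ty": -0.2, "tz": 3.39, "ax": 0, "ay": 0, "az": 0},
  {"claw": 2, "tx": 2.0, "ty": -0.2, "tz": 3.71, "ax": 0, "ay": 0, "az": 0},
  {"claw": 2, "tx": 2.38, "ty": -0.2, "tz": 3.99, "ax": 0, "ay": 0, "az": 0},
  {"claw": 2, "tx": 2.79, "ty": -0.2, "tz": 4.25, "ax": 0, "ay": 0, "az": 0},
  {"claw": 2, "tx": 3.22, "ty": -0.2, "tz": 4.46, "ax": 0, "ay": 0, "az": 0},
])

```text
time: 13.6
eef_pos: [0.5848, -0.1762, 0.1001]
tcp_rot: [-0.479, 0.521, -0.516, 0.482]
contact_force: [2.3, 9.8, 4.4]
opening: 0.282
```

```bash
python3 -c "
from h import *
rep((.5851,-.17918))
wind(-340.1,np.array([.5851,-.17918]),[4]*10)
im,d=grab('side'); cv2.imwrite('pics/s9.png',cv2.resize(im[100:270,200:400],None,fx=3.5,fy=3.5,interpolation=cv2.INTER_CUBIC))
"
```

```text
t 13.6 p [ 0.5848 -0.1762  0.1001] X [-0.076 -0.997 -0.008] Z [ 0.997 -0.076 -0.003] F [2.26 9.82 4.42] op 0.282
angle 22.9 r mm 55.8 lag [ 0.3 -2.9] F on tool: radial 5.9 tang -8.2 |F| 10.1 torque [ 1.55 -0.41  0.02]
-380.1 [ 0.58506 -0.21678]
0.36 0.15
0.72 0.27
1.09 0.36
1.47 0.43
1.85 0.47
2.23 0.49
2.62 0.47
3.0 0.44
3.38 0.37
3.75 0.28
```

View pics/s9.png

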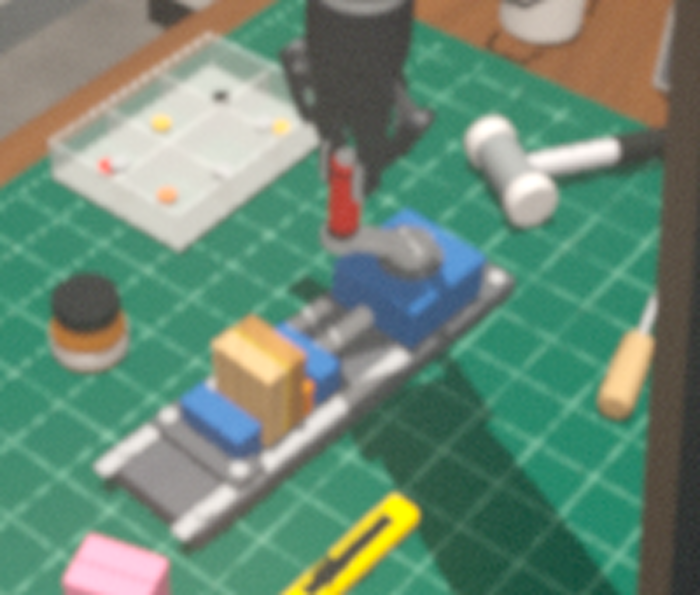

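```bash
python3 -c "
from h import *
wind(-340.1,np.array([.5851,-.17918]),[4]*10,C=np.array([.5356,-.1979]))
"
```

```text
-380.1 [ 0.58727 -0.21675]
0.34 0.37
0.7 0.49
1.08 0.58
1.45 0.65
1.83 0.69
2.22 0.71
2.6 0.69
2.98 0.65
3.36 0.59
3.73 0.5
```

>>> play_rows([
  {"claw": 2, "tx": 0.34, "ty": 0, "tz": 0.3, "ax": 0, "ay": 0, "az": 0},
  {"claw": 2, "tx": 0.7, "ty": 0, "tz": 0.49, "ax": 0, "ay": 0, "az": 0},
  {"claw": 2, "tx": 1.08, "ty": 0, "tz": 0.58, "ax": 0, "ay": 0, "az": 0},
  {"claw": 2, "tx": 1.45, "ty": 0, "tz": 0.65, "ax": 0, "ay": 0, "az": 0},
  {"claw": 2, "tx": 1.83, "ty": 0, "tz": 0.69, "ax": 0, "ay": 0, "az": 0},
  {"claw": 2, "tx": 2.22, "ty": 0, "tz": 0.71, "ax": 0, "ay": 0, "az": 0},
  {"claw": 2, "tx": 2.6, "ty": 0, "tz": 0.69, "ax": 0, "ay": 0, "az": 0},
  {"claw": 2, "tx": 2.98, "ty": 0, "tz": 0.65, "ax": 0, "ay": 0, "az": 0},
  {"claw": 2, "tx": 3.36, "ty": 0, "tz": 0.59, "ax": 0, "ay": 0, "az": 0},
  {"claw": 2, "tx": 3.73, "ty": 0, "tz": 0.5, "ax": 0, "ay": 0, "az": 0},
])

```text
time: 14.48
eef_pos: [0.5884, -0.2149, 0.1002]
tcp_rot: [-0.479, 0.52, -0.518, 0.482]
contact_force: [6.9, 6.9, 2.2]
opening: 0.276
```

```bash
sed -i 's/^C=np.array.*/C=np.array([.5356,-.1979]); RR=.055/' h.py; python3 -c "
from h import *
rep((.58727,-.21675))
im,d=grab('side'); cv2.imwrite('pics/s10.png',cv2.resize(im[170:250,240:320],None,fx=7,fy=7,interpolation=cv2.INTER_CUBIC))
im,d=grab('top'); cv2.imwrite('pics/t10.png',cv2.resize(im[160:260,220:390],None,fx=4,fy=4,interpolation=cv2.INTER_CUBIC))
"
```

```text
t 14.48 p [ 0.5884 -0.2149  0.1002] X [-0.076 -0.997 -0.005] Z [ 0.997 -0.076  0.002] F [6.88 6.91 2.18] op 0.276
angle -17.9 r mm 55.5 lag [-1.2 -1.8] F on tool: radial 4.4 tang -8.7 |F| 9.8 torque [ 1.01 -0.99 -0.04]
```

View pics/s10.png

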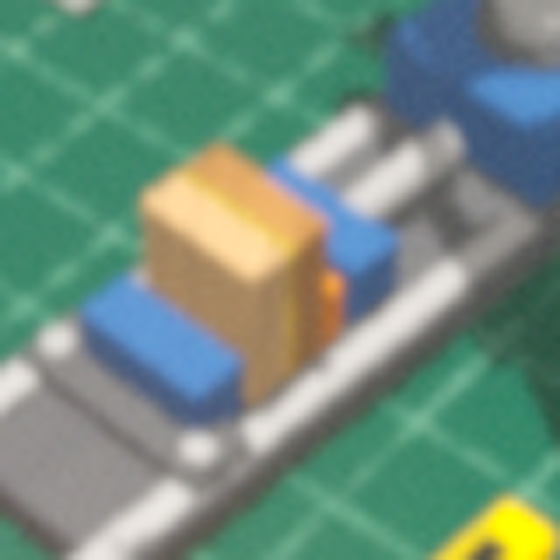

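View pics/t10.png

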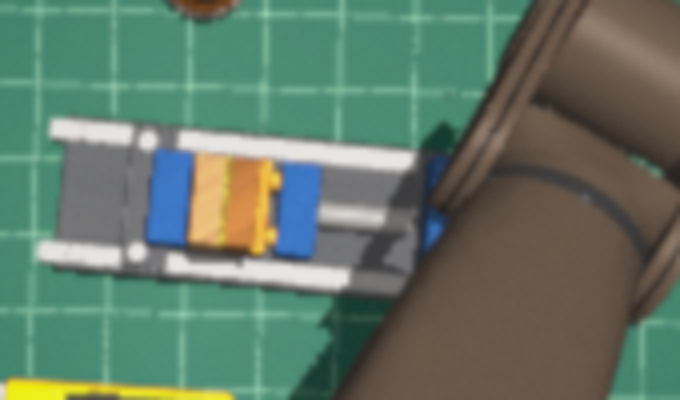

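```bash
sed -i 's/^C=np.array.*/C=np.array([.5370,-.1982]); RR=.055/' h.py; python3 -c "
from h import *
wind(-380.1,np.array([.58727,-.21675]),[1.5]*10)
"
```

```text
-395.1 [ 0.58197 -0.22979]
0.16 0.1
0.3 0.05
0.44 0.01
0.57 -0.04
0.7 -0.1
0.83 -0.16
0.96 -0.22
1.09 -0.29
1.22 -0.35
1.34 -0.43
```

>>> play_rows([
  {"claw": 2, "tx": 0.16, "ty": 0, "tz": 0.1, "ax": 0, "ay": 0, "az": 0},
  {"claw": 2, "tx": 0.3, "ty": 0, "tz": 0.05, "ax": 0, "ay": 0, "az": 0},
  {"claw": 2, "tx": 0.44, "ty": 0, "tz": 0.01, "ax": 0, "ay": 0, "az": 0},
  {"claw": 2, "tx": 0.57, "ty": 0, "tz": -0.04, "ax": 0, "ay": 0, "az": 0},
  {"claw": 2, "tx": 0.7, "ty": 0, "tz": -0.1, "ax": 0, "ay": 0, "az": 0},
  {"claw": 2, "tx": 0.83, "ty": 0, "tz": -0.16, "ax": 0, "ay": 0, "az": 0},
  {"claw": 2, "tx": 0.96, "ty": 0, "tz": -0.22, "ax": 0, "ay": 0, "az": 0},
  {"claw": 2, "tx": 1.09, "ty": 0, "tz": -0.29, "ax": 0, "ay": 0, "az": 0},
  {"claw": 2, "tx": 1.22, "ty": 0, "tz": -0.35, "ax": 0, "ay": 0, "az": 0},
  {"claw": 2, "tx": 1.34, "ty": 0, "tz": -0.43, "ax": 0, "ay": 0, "az": 0},
])

```text
time: 15.42
eef_pos: [0.583, -0.2282, 0.1002]
tcp_rot: [-0.479, 0.519, -0.518, 0.482]
contact_force: [4.9, 6.7, 2.4]
opening: 0.277
```

```bash
python3 -c "
from h import *
rep((.58197,-.22979))
wind(-395.1,np.array([.58197,-.22979]),[1.5]*8)
"
```

```text
t 15.42 p [ 0.583  -0.2282  0.1002] X [-0.076 -0.997 -0.004] Z [ 0.997 -0.076  0.001] F [4.92 6.7  2.4 ] op 0.277
angle -33.1 r mm 54.9 lag [-1.  -1.6] F on tool: radial 0.5 tang -8.3 |F| 8.3 torque [ 0.88 -0.88 -0.05]
-407.1 [ 0.5744  -0.23844]
0.13 -0.07
0.25 -0.15
0.37 -0.23
0.48 -0.32
0.6 -0.4
0.71 -0.5
0.82 -0.59
0.92 -0.69
```

>>> play_rows([
  {"claw": 2, "tx": 0.13, "ty": 0, "tz": -0.07, "ax": 0, "ay": 0, "az": 0},
  {"claw": 2, "tx": 0.25, "ty": 0, "tz": -0.15, "ax": 0, "ay": 0, "az": 0},
  {"claw": 2, "tx": 0.37, "ty": 0, "tz": -0.23, "ax": 0, "ay": 0, "az": 0},
  {"claw": 2, "tx": 0.48, "ty": 0, "tz": -0.32, "ax": 0, "ay": 0, "az": 0},
  {"claw": 2, "tx": 0.6, "ty": 0, "tz": -0.4, "ax": 0, "ay": 0, "az": 0},
  {"claw": 2, "tx": 0.71, "ty": 0, "tz": -0.5, "ax": 0, "ay": 0, "az": 0},
  {"claw": 2, "tx": 0.82, "ty": 0, "tz": -0.59, "ax": 0, "ay": 0, "az": 0},
  {"claw": 2, "tx": 0.92, "ty": 0, "tz": -0.69, "ax": 0, "ay": 0, "az": 0},
])

```text
time: 16.08
eef_pos: [0.5758, -0.2374, 0.1002]
tcp_rot: [-0.479, 0.519, -0.519, 0.482]
contact_force: [6.7, 4.3, 0.8]
opening: 0.28
```

```bash
python3 -c "
from h import *
rep((.5744,-.23844))
wind(-407.1,np.array([.5744,-.23844]),[1.5]*8)
"
```

```text
t 16.08 p [ 0.5758 -0.2374  0.1002] X [-0.076 -0.997 -0.003] Z [ 0.997 -0.076  0.003] F [6.69 4.27 0.82] op 0.28
angle -45.3 r mm 55.2 lag [-1.4 -1. ] F on tool: radial 1.7 tang -7.8 |F| 7.9 torque [ 0.68 -1.08 -0.06]
-419.1 [ 0.56525 -0.24537]
0.11 -0.09
0.21 -0.2
0.31 -0.3
0.41 -0.41
0.5 -0.52
0.59 -0.63
0.68 -0.74
0.76 -0.86
```

>>> play_rows([
  {"claw": 2, "tx": 0.11, "ty": 0, "tz": -0.09, "ax": 0, "ay": 0, "az": 0},
  {"claw": 2, "tx": 0.21, "ty": 0, "tz": -0.2, "ax": 0, "ay": 0, "az": 0},
  {"claw": 2, "tx": 0.31, "ty": 0, "tz": -0.3, "ax": 0, "ay": 0, "az": 0},
  {"claw": 2, "tx": 0.41, "ty": 0, "tz": -0.41, "ax": 0, "ay": 0, "az": 0},
  {"claw": 2, "tx": 0.5, "ty": 0, "tz": -0.52, "ax": 0, "ay": 0, "az": 0},
  {"claw": 2, "tx": 0.59, "ty": 0, "tz": -0.63, "ax": 0, "ay": 0, "az": 0},
  {"claw": 2, "tx": 0.68, "ty": 0, "tz": -0.74, "ax": 0, "ay": 0, "az": 0},
  {"claw": 2, "tx": 0.76, "ty": 0, "tz": -0.86, "ax": 0, "ay": 0, "az": 0},
])

```text
time: 16.75
eef_pos: [0.5669, -0.245, 0.1002]
tcp_rot: [0.479, -0.518, 0.519, -0.482]
contact_force: [7.6, 2.8, 0.5]
opening: 0.277
```

```bash
python3 -c "
from h import *
rep((.56525,-.24537))
wind(-419.1,np.array([.56525,-.24537]),[1.5]*8)
im,d=grab('top'); cv2.imwrite('pics/t11.png',cv2.resize(im[180:245,240:345],None,fx=7,fy=7,interpolation=cv2.INTER_CUBIC))
"
```

```text
t 16.75 p [ 0.5669 -0.245   0.1002] X [-0.076 -0.997 -0.002] Z [ 0.997 -0.076  0.004] F [7.64 2.82 0.46] op 0.277
angle -57.4 r mm 55.6 lag [-1.7 -0.4] F on tool: radial 1.7 tang -8.0 |F| 8.1 torque [ 0.41 -1.24 -0.02]
-431.1 [ 0.55486 -0.2502 ]
0.08 -0.12
0.16 -0.24
0.24 -0.36
0.31 -0.49
0.38 -0.61
0.44 -0.74
0.51 -0.87
0.56 -1.0
```

View pics/t11.png

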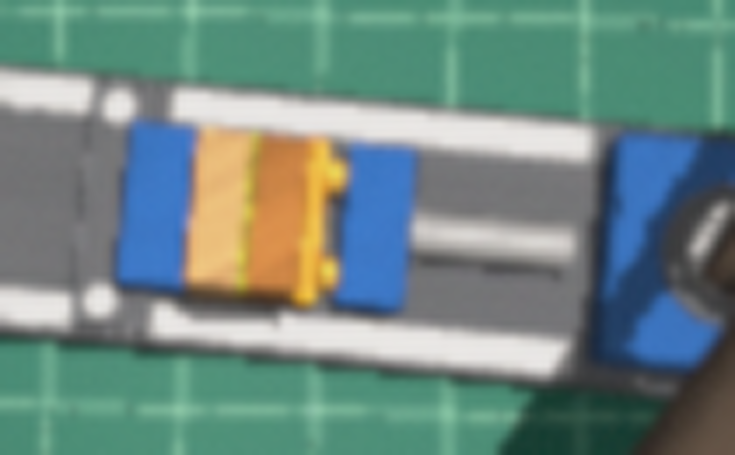

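>>> play_rows([
  {"claw": 2, "tx": 0.08, "ty": 0, "tz": -0.12, "ax": 0, "ay": 0, "az": 0},
  {"claw": 2, "tx": 0.16, "ty": 0, "tz": -0.24, "ax": 0, "ay": 0, "az": 0},
  {"claw": 2, "tx": 0.24, "ty": 0, "tz": -0.36, "ax": 0, "ay": 0, "az": 0},
  {"claw": 2, "tx": 0.31, "ty": 0, "tz": -0.49, "ax": 0, "ay": 0, "az": 0},
  {"claw": 2, "tx": 0.38, "ty": 0, "tz": -0.61, "ax": 0, "ay": 0, "az": 0},
  {"claw": 2, "tx": 0.44, "ty": 0, "tz": -0.74, "ax": 0, "ay": 0, "az": 0},
  {"claw": 2, "tx": 0.51, "ty": 0, "tz": -0.87, "ax": 0, "ay": 0, "az": 0},
  {"claw": 2, "tx": 0.56, "ty": 0, "tz": -1.0, "ax": 0, "ay": 0, "az": 0},
])

```text
time: 17.47
eef_pos: [0.5567, -0.2504, 0.1002]
tcp_rot: [0.479, -0.518, 0.52, -0.482]
contact_force: [9.4, 1.2, -0.7]
opening: 0.278
```

```bash
python3 -c "
from h import *
rep((.55486,-.2502))
wind(-431.1,np.array([.55486,-.2502]),[1.5]*8)
"
```

```text
t 17.47 p [ 0.5567 -0.2504  0.1002] X [-0.076 -0.997 -0.001] Z [ 0.997 -0.076  0.004] F [ 9.39  1.23 -0.68] op 0.278
angle -69.3 r mm 55.8 lag [-1.8  0.2] F on tool: radial 2.2 tang -9.2 |F| 9.5 torque [ 0.2  -1.29 -0.05]
-443.1 [ 0.54364 -0.25276]
0.06 -0.14
0.11 -0.27
0.16 -0.41
0.2 -0.54
0.24 -0.68
0.28 -0.82
0.31 -0.96
0.34 -1.1
```

>>> play_rows([
  {"claw": 2, "tx": 0.06, "ty": 0, "tz": -0.14, "ax": 0, "ay": 0, "az": 0},
  {"claw": 2, "tx": 0.11, "ty": 0, "tz": -0.27, "ax": 0, "ay": 0, "az": 0},
  {"claw": 2, "tx": 0.16, "ty": 0, "tz": -0.41, "ax": 0, "ay": 0, "az": 0},
  {"claw": 2, "tx": 0.2, "ty": 0, "tz": -0.54, "ax": 0, "ay": 0, "az": 0},
  {"claw": 2, "tx": 0.24, "ty": 0, "tz": -0.68, "ax": 0, "ay": 0, "az": 0},
  {"claw": 2, "tx": 0.28, "ty": 0, "tz": -0.82, "ax": 0, "ay": 0, "az": 0},
  {"claw": 2, "tx": 0.31, "ty": 0, "tz": -0.96, "ax": 0, "ay": 0, "az": 0},
  {"claw": 2, "tx": 0.34, "ty": 0, "tz": -1.1, "ax": 0, "ay": 0, "az": 0},
])

```text
time: 18.13
eef_pos: [0.5459, -0.2535, 0.1003]
tcp_rot: [0.479, -0.517, 0.52, -0.482]
contact_force: [9.7, -0.5, -1.6]
opening: 0.279
```

```bash
python3 -c "
from h import *
rep((.54364,-.25276))
wind(-443.1,np.array([.54364,-.25276]),[1.5]*6)
"
```

```text
t 18.13 p [ 0.5459 -0.2535  0.1003] X [-0.077 -0.997  0.   ] Z [ 0.997 -0.077  0.006] F [ 9.7  -0.48 -1.57] op 0.279
angle -80.8 r mm 56.0 lag [-2.3  0.7] F on tool: radial 2.0 tang -9.5 |F| 9.7 torque [-0.   -1.54 -0.01]
-452.1 [ 0.53498 -0.25321]
0.03 -0.14
0.05 -0.29
0.07 -0.43
0.09 -0.57
0.1 -0.72
0.11 -0.86
```

>>> play_rows([
  {"claw": 2, "tx": 0.03, "ty": 0, "tz": -0.14, "ax": 0, "ay": 0, "az": 0},
  {"claw": 2, "tx": 0.05, "ty": 0, "tz": -0.29, "ax": 0, "ay": 0, "az": 0},
  {"claw": 2, "tx": 0.07, "ty": 0, "tz": -0.43, "ax": 0, "ay": 0, "az": 0},
  {"claw": 2, "tx": 0.09, "ty": 0, "tz": -0.57, "ax": 0, "ay": 0, "az": 0},
  {"claw": 2, "tx": 0.1, "ty": 0, "tz": -0.72, "ax": 0, "ay": 0, "az": 0},
  {"claw": 2, "tx": 0.11, "ty": 0, "tz": -0.86, "ax": 0, "ay": 0, "az": 0},
])

```text
time: 18.63
eef_pos: [0.5375, -0.2544, 0.1003]
tcp_rot: [0.479, -0.517, 0.521, -0.482]
contact_force: [9.8, -0.5, -3.6]
opening: 0.277
```

```bash
python3 -c "
from h import *
rep((.53498,-.25321))
wind(-452.1,np.array([.53498,-.25321]),[1.5]*6)
im,d=grab('top'); cv2.imwrite('pics/t12.png',cv2.resize(im[180:245,240:345],None,fx=7,fy=7,interpolation=cv2.INTER_CUBIC))
"
```

```text
t 18.63 p [ 0.5375 -0.2544  0.1003] X [-0.077 -0.997  0.001] Z [ 0.997 -0.077  0.007] F [ 9.85 -0.47 -3.63] op 0.277
angle -89.4 r mm 56.2 lag [-2.6  1.1] F on tool: radial 0.6 tang -9.8 |F| 9.9 torque [-0.17 -1.66 -0.06]
-461.1 [ 0.52644 -0.25216]
-0.0 -0.14
-0.0 -0.29
-0.0 -0.43
-0.01 -0.58
-0.02 -0.72
-0.04 -0.86
```

View pics/t12.png

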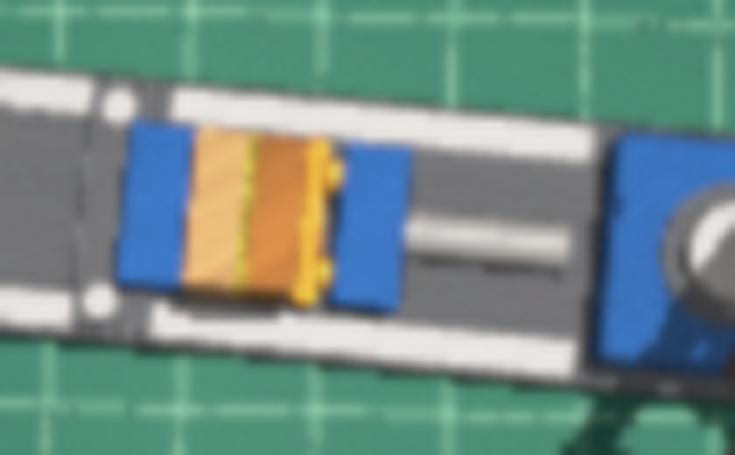

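>>> play_rows([
  {"claw": 2, "tx": 0, "ty": 0, "tz": -0.14, "ax": 0, "ay": 0, "az": 0},
  {"claw": 2, "tx": 0, "ty": 0, "tz": -0.29, "ax": 0, "ay": 0, "az": 0},
  {"claw": 2, "tx": 0, "ty": 0, "tz": -0.43, "ax": 0, "ay": 0, "az": 0},
  {"claw": 2, "tx": -0.01, "ty": 0, "tz": -0.58, "ax": 0, "ay": 0, "az": 0},
  {"claw": 2, "tx": -0.02, "ty": 0, "tz": -0.72, "ax": 0, "ay": 0, "az": 0},
  {"claw": 2, "tx": -0.04, "ty": 0, "tz": -0.86, "ax": 0, "ay": 0, "az": 0},
])

```text
time: 19.18
eef_pos: [0.5292, -0.2539, 0.1003]
tcp_rot: [0.479, -0.516, 0.521, -0.482]
contact_force: [10.9, -2.7, -4.6]
opening: 0.279
```

```bash
python3 -c "
from h import *
rep((.52644,-.25216))
wind(-461.1,np.array([.52644,-.25216]),[1.5]*4)
im,d=grab('top')
o=(0.5475,-0.0275)
for nm in('t5','t11','t12',None):
  if nm is None:
    r=rect('top',o,-.0765,.051,(-.02,.02),(-.1,.06),.0005)[...,0].mean(0)
    r2=rect('top',o,-.0765,.051,(-.02,.02),(-.1,.06),.0005).mean(0)
    blue=r2[:,0]-r2[:,2]
    y=60-np.arange(len(blue))*.5
    h=65
    cr=[y[i]+.5*(h-blue[i])/(blue[i+1]-blue[i])*-1 for i in range(len(blue)-1) if (blue[i]-h)*(blue[i+1]-h)<0]
    print(np.round(cr,2))
"
```

```text
t 19.18 p [ 0.5292 -0.2539  0.1003] X [-0.077 -0.997  0.003] Z [ 0.997 -0.077  0.008] F [10.88 -2.69 -4.6 ] op 0.279
angle -97.9 r mm 56.3 lag [-2.8  1.8] F on tool: radial 1.2 tang -11.1 |F| 11.2 torque [-0.42 -1.73 -0.04]
-467.1 [ 0.52083 -0.25073]
-0.02 -0.15
-0.04 -0.29
-0.07 -0.43
-0.1 -0.57
[ 48.94  26.61 -29.54 -53.31]
```

>>> play_rows([
  {"claw": 2, "tx": -0.02, "ty": 0, "tz": -0.15, "ax": 0, "ay": 0, "az": 0},
  {"claw": 2, "tx": -0.04, "ty": 0, "tz": -0.29, "ax": 0, "ay": 0, "az": 0},
  {"claw": 2, "tx": -0.07, "ty": 0, "tz": -0.43, "ax": 0, "ay": 0, "az": 0},
  {"claw": 2, "tx": -0.1, "ty": 0, "tz": -0.57, "ax": 0, "ay": 0, "az": 0},
])

```text
time: 19.57
eef_pos: [0.5238, -0.2529, 0.1003]
tcp_rot: [0.479, -0.516, 0.522, -0.482]
contact_force: [12.1, -3.9, -5.2]
opening: 0.281
```

```bash
python3 -c "
from h import *
rep((.52083,-.25073))
"
```

```text
t 19.57 p [ 0.5238 -0.2529  0.1003] X [-0.077 -0.997  0.004] Z [ 0.997 -0.077  0.008] F [12.1  -3.91 -5.15] op 0.281
angle -103.6 r mm 56.3 lag [-2.9  2.2] F on tool: radial 1.0 tang -12.7 |F| 12.7 torque [-0.64 -1.79 -0.06]
```

>>> play_rows([
  {"claw": 2, "tx": 0, "ty": 0, "tz": 0, "ax": 0, "ay": 0, "az": 0},
  {"claw": 2, "tx": 0, "ty": 0, "tz": 0, "ax": 0, "ay": 0, "az": 0},
  {"claw": 2, "tx": 0, "ty": 0, "tz": 0, "ax": 0, "ay": 0, "az": 0},
  {"claw": 2, "tx": 0, "ty": 0, "tz": 0, "ax": 0, "ay": 0, "az": 0},
])

```text
time: 19.9
eef_pos: [0.5234, -0.2529, 0.1003]
tcp_rot: [0.48, -0.516, 0.521, -0.481]
contact_force: [10.2, -3.4, -3.3]
opening: 0.276
```

```bash
cat > m.py <<'E'
from h import *
rep((.52083,-.25073))
im,d=grab('top')
r2=rect('top',(0.5475,-0.0275),-.0765,.051,(-.02,.02),(-.1,.06),.0005).mean(0)
blue=r2[:,0]-r2[:,2]; y=60-np.arange(len(blue))*.5; h=65
print(np.round([y[i]-.5*(h-blue[i])/(blue[i+1]-blue[i]) for i in range(len(blue)-1) if (blue[i]-h)*(blue[i+1]-h)<0],2))
E
python3 m.py
```

```text
t 19.9 p [ 0.5234 -0.2529  0.1003] X [-0.077 -0.997  0.003] Z [ 0.997 -0.076  0.007] F [10.17 -3.4  -3.31] op 0.276
angle -104.0 r mm 56.3 lag [-2.5  2.1] F on tool: radial 0.8 tang -10.7 |F| 10.7 torque [-0.53 -1.63 -0.  ]
[ 48.94  26.61 -29.16 -52.92]
```

>>> play_rows([
  {"claw": 2, "tx": 0.07, "ty": 0, "tz": 0.1, "ax": 0, "ay": 0, "az": 0},
  {"claw": 2, "tx": 0.14, "ty": 0, "tz": 0.2, "ax": 0, "ay": 0, "az": 0},
  {"claw": 2, "tx": 0.17, "ty": 0, "tz": 0.24, "ax": 0, "ay": 0, "az": 0},
  {"claw": 2, "tx": 0.17, "ty": 0, "tz": 0.24, "ax": 0, "ay": 0, "az": 0},
  {"claw": 2, "tx": 0.17, "ty": 0, "tz": 0.24, "ax": 0, "ay": 0, "az": 0},
])

```text
time: 20.37
eef_pos: [0.5243, -0.2535, 0.1002]
tcp_rot: [0.48, -0.518, 0.52, -0.481]
contact_force: [6.3, -0.5, -0.3]
opening: 0.275
```

```bash
python3 m.py
```

```text
t 20.37 p [ 0.5243 -0.2535  0.1002] X [-0.076 -0.997  0.001] Z [ 0.997 -0.076  0.003] F [ 6.28 -0.55 -0.26] op 0.275
angle -102.9 r mm 56.8 lag [-3.5  2.8] F on tool: radial -0.9 tang -6.2 |F| 6.3 torque [-0.01 -1.02 -0.03]
[ 48.93  26.61 -29.16 -52.92]
```

>>> play_rows([
  {"claw": 5.5, "tx": 0, "ty": 0, "tz": 0, "ax": 0, "ay": 0, "az": 0},
  {"claw": 5.5, "tx": 0, "ty": 0, "tz": 0, "ax": 0, "ay": 0, "az": 0},
  {"claw": 5.5, "tx": 0, "ty": 0, "tz": 0, "ax": 0, "ay": 0, "az": 0},
  {"claw": 5.5, "tx": 0, "ty": 0, "tz": 0, "ax": 0, "ay": 0, "az": 0},
  {"claw": 5.5, "tx": 0, "ty": 0, "tz": 0, "ax": 0, "ay": 0, "az": 0},
  {"claw": 5.5, "tx": 0, "ty": -1, "tz": 0, "ax": 0, "ay": 0, "az": 0},
  {"claw": 5.5, "tx": 0, "ty": -3, "tz": 0, "ax": 0, "ay": 0, "az": 0},
  {"claw": 5.5, "tx": 0, "ty": -6, "tz": 0, "ax": 0, "ay": 0, "az": 0},
  {"claw": 5.5, "tx": 0, "ty": -9, "tz": 0, "ax": 0, "ay": 0, "az": 0},
  {"claw": 5.5, "tx": 0, "ty": -12, "tz": 0, "ax": 0, "ay": 0, "az": 0},
  {"claw": 5.5, "tx": 1, "ty": -14, "tz": 0, "ax": 0, "ay": 0, "az": 0},
  {"claw": 5.5, "tx": 3, "ty": -15, "tz": 0, "ax": 0, "ay": 0, "az": 0},
])

```text
time: 21.42
eef_pos: [0.5225, -0.2829, 0.2559]
tcp_rot: [0.481, -0.516, 0.52, -0.482]
contact_force: [0.3, -0.0, 0.2]
opening: 0.64
```

```bash
python3 m.py; python3 -c "
from h import *
im=load('top')[0]; cv2.imwrite('pics/t13.png',cv2.resize(im[160:260,220:390],None,fx=4,fy=4,interpolation=cv2.INTER_CUBIC))
im,d=grab('side'); cv2.imwrite('pics/s13.png',cv2.resize(im[60:270,180:420],None,fx=2.8,fy=2.8,interpolation=cv2.INTER_CUBIC))
"
```

```text
t 21.42 p [ 0.5225 -0.2829  0.2559] X [-0.073 -0.997  0.003] Z [ 0.997 -0.073  0.006] F [ 0.29 -0.03  0.19] op 0.64
angle -99.7 r mm 86.0 lag [-1.7 32.2] F on tool: radial -0.0 tang -0.3 |F| 0.3 torque [-0.   -0.06 -0.1 ]
[ 48.96  26.6  -29.15 -52.94]
```

View pics/t13.png

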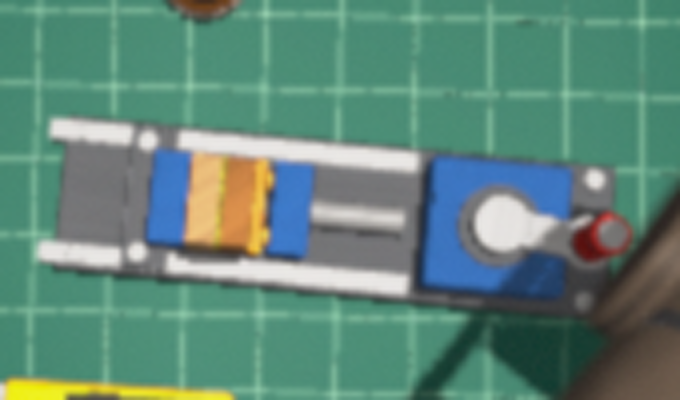

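View pics/s13.png

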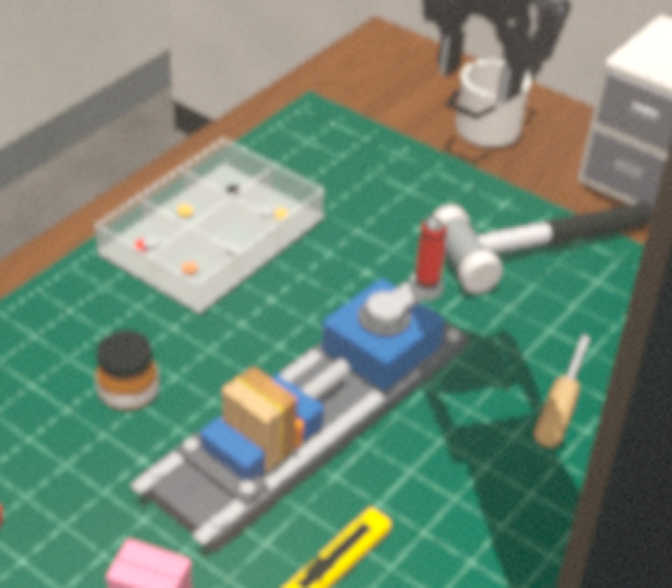

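>>> play_rows([
  {"claw": 5.5, "tx": 0, "ty": 0, "tz": 0, "ax": 0, "ay": 0, "az": 0},
  {"claw": 5.5, "tx": 0, "ty": 0, "tz": 0, "ax": 0, "ay": 0, "az": 0},
  {"claw": 5.5, "tx": 0, "ty": 0, "tz": 0, "ax": 0, "ay": 0, "az": 0},
])

```text
time: 21.77
eef_pos: [0.5205, -0.2822, 0.2487]
tcp_rot: [-0.481, 0.52, -0.517, 0.481]
contact_force: [0.2, 0.6, 0.3]
opening: 0.641
```

```bash
python3 -c "
from h import *
st(); print(ctrl.sign_off())"
```

```text
t 21.77 p [ 0.5205 -0.2822  0.2487] X [-0.076 -0.997 -0.002] Z [ 0.997 -0.076 -0.002] F [0.16 0.55 0.34] op 0.641
the job is handed in; nothing more can be done
None
```

I stood the two-tone block square between the jaws and let go of it. I then wound the held sleeve about 333° clockwise, released it, backed the arm clear and handed the job in at 21.8 s; no verdict came back.

- **Clamping force:** the turning force rose from about 8 N running free to 12.7 N, which suggests roughly 70 to 80 N on the block. Jaw travel in the images suggests a bit more, about 80 to 87 N. Both are estimates, since no sensor reads the clamping force directly. The individual turning-force readings scattered by about ±0.5 N.
- **Sleeve pin:** the horizontal force at the ends of the moves never exceeded 13 N, about half of the 25 N limit.
- **Last checks:** the jaw did not move when I let go. In the pictures the block stands upright and square, and the arm touches nothing. The knife, awl, jar and mallet were not touched. The spring clamp and cork were mostly out of the last crops, and the arm never went back near them.
- **Disagreement:** the forces felt while winding put the crank centre about 3 mm further along x than my camera measurement. I corrected the path partway through.

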